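Pack the weights into the locking round case

TASK

Put the steel weights away: with the slot key, turn the quarter-turn lock of the round case to unlocked, open the lid, and set every weight from the worktop flat on the case's floor beside the one that is already inside, all upright and none on top of another. Then close the lid fully, turn the lock fully back to locked with the key, and leave the key standing in its stand. Turn the lock only with the key, never with the fingers, and leave the other things on the worktop where they are.

Things in the scene. Friction and masses are not known exactly. Their poses are not given: they have to be found in the camera images.
- case: Round aluminium case, fixed. Origin: centre of its underside; +x towards the hinge, the lid's pull is at -x. Base 131 mm across, inside 120 mm: room for seven weights as one in the middle and six around it, centres about 40 mm out. Floor 6 mm, rim 22 mm above the worktop. The hollow lid's flat top is at 51 mm (closed), with 26 mm clear above the rim.
- lid (a joint): Opening angle of the lid: 0 closed, 2.0 rad fully open (leaning back past upright, its edge about 140 mm above the worktop). The hinge is stiff and holds the lid wherever it is left; about 2 N at the pull moves it. It cannot open while the lock is locked, nor close while the lock is turned to locked.
- lid_hinge (a point): Middle of the lid's hinge line, which runs along the case's y axis: 70 mm behind the case's centre, 22 mm above the worktop.
- lid_pull (a point): Grip point of the lid's pull, a black flat tab 18 mm wide (case's y) and 10 mm thick that sticks 42 mm out of the lid's front edge; this point is 12 mm from its outer end, 165 mm ahead of the hinge and 12 mm above it when closed (34 mm above the worktop). Moves with the lid.
- lock (a joint): Angle of the slotted quarter-turn lock, grows counter-clockwise seen from above: 0 locked (its wing lies over the lid's ear, the slot points at the centre of the case), 1.571 unlocked; stops at both ends. Needs about 0.03 N m and stays where it is left.
- lock_slot (a point): Top centre of the lock's round steel head (30 mm across), on its vertical axis, 45 mm above the worktop, 92 mm from the case's centre at its front right. Its x axis runs along the slot and turns with the lock; z is up. The slot is 5.5 mm wide, 9 mm deep and open at both ends.
- key: Slot key. Origin: centre of the blade's lower end, z up. Steel blade 3.5 mm thick (x), 22 mm wide (y), 14 mm long, its last 4 mm only 2.2 mm thick, 19 mm wide; a shoulder 22 x 34 mm from z = 14 to 19 mm; black grip 14 mm thick (x), 30 mm wide (y), from z = 19 to 53 mm. The same turned by half a turn. 60 g.
- key_stand: Grey key stand, a block 56 x 64 x 30 mm, fixed. Origin: centre of its underside. In its top a pocket 8.5 mm (x) by 28 mm (y), 22 mm deep. The key stands in it blade down, blade width along the stand's y, shoulder on the top, the key's origin 16 mm above the worktop.
- weight_0: A steel weight: disc 36 mm across and 16 mm high with a round knob on top, 13 mm across and 20 mm high (36 mm over all), about 130 g. Origin: centre of its underside, z up. It is already in the case, up to 25 mm off the middle.
- weight_1: A steel weight: disc 36 mm across and 16 mm high with a round knob on top, 13 mm across and 20 mm high (36 mm over all), about 130 g. Origin: centre of its underside, z up. Stands on the worktop at the left of the case; may be absent.
- weight_2: A steel weight: disc 36 mm across and 16 mm high with a round knob on top, 13 mm across and 20 mm high (36 mm over all), about 130 g. Origin: centre of its underside, z up. Stands on the worktop at the left of the case; may be absent.
- weight_3: A steel weight: disc 36 mm across and 16 mm high with a round knob on top, 13 mm across and 20 mm high (36 mm over all), about 130 g. Origin: centre of its underside, z up. Stands on the worktop at the left of the case; may be absent.
- weight_4: A steel weight: disc 36 mm across and 16 mm high with a round knob on top, 13 mm across and 20 mm high (36 mm over all), about 130 g. Origin: centre of its underside, z up. Stands on the worktop at the left of the case; may be absent.
- weight_5: A steel weight: disc 36 mm across and 16 mm high with a round knob on top, 13 mm across and 20 mm high (36 mm over all), about 130 g. Origin: centre of its underside, z up. Stands on the worktop at the left of the case; may be absent.
- weight_6: A steel weight: disc 36 mm across and 16 mm high with a round knob on top, 13 mm across and 20 mm high (36 mm over all), about 130 g. Origin: centre of its underside, z up. Stands on the worktop at the left of the case; may be absent.
- gear_a: Bystander: printed spur gear, 41 mm across, 14 mm high. Origin: centre of its underside.
- knob_a: Bystander: black clamp knob, 35 mm across, 33 mm high. Origin: centre of its underside.
- nozzle_jar: Bystander: small lidded jar, 45 mm across, 43 mm high. Origin: centre of its underside.
- green_cutter: Bystander: green snap-off cutter lying flat, 17 x 158 x 12 mm, long along its y. Origin: centre of its underside.
- caliper: Bystander: digital caliper lying flat, 70 x 195 x 16 mm, long along its y. Origin: centre of its underside.
There are look-alikes about, which are no part of the job. Leave any blue, purple or red look-alike of the weight_6 alone.

How it is judged:
By the outcome, as a careful person would: the job done as asked, in the order asked, and still so for the second after the job is handed in, with the robot touching nothing.
Of weight_1, weight_2, weight_3, weight_4, weight_5, weight_6 only 3 to 5 are there at a start; the rules pass over those that are not, and their reading is None.
At some moment in a run one of weight_1, weight_2, weight_3, weight_4, weight_5, weight_6 may be knocked a few centimetres aside while the robot is not near it.
It also fails if it takes over 210 s, if anything falls off the work surface, if the arm or the gripper's body presses on something with over 40 N, if the wrist force passes 120 N, or if a joint passes its speed limit or range.

ROBOT

A 6-joint arm with a two-finger parallel gripper is mounted at the origin on a cart in front of the work surface, level with it; the furniture and walls round the work are solid. World frame = base frame: x ahead of the robot, y to its left, z up, the work surface at z = 0. Lengths are in m, angles in rad, forces in N, time in s.
With the tool pointing down it reaches from about 0.425 to 1.125 m from the base axis. Payload 14.9 kg.
Tool frame: the origin (TCP) lies at the very end of the fingers, on their centre line; the grasp point (between the pads) lies bot.tcp_to_grasp behind it (bot.tcp_to_grasp is the distance from the TCP to the grasp point, in m); z points along the fingers, y is the line along which they close (so a half turn about z gives the same grasp; the last joint's range is limited). The gripper opens to 91 mm and grips with 3 to 60 N. Pads are 32 mm wide; open, the fingers measure 118 mm over their backs; the gripper's body (76 mm by 178 mm) begins 60 mm behind the grasp point.
Start: joints at [1.29, 0.379, 1.734, -0, 1.028, -0.033], TCP at [0.172, 0.679, 0.214] pointing down, gripper open.
Joint ranges: [-2.77, 2.77], [-0.74, 2.19], [0, 2.66], [-1.06, 4.2], [0.31, 2.87], [-3.08, 3.08]. Speed limits (rad/s): [1.89, 1.89, 2.39, 3.14, 3.14, 3.14].

INTERFACE

Orientations are given as a 3x3 rotation matrix whose columns are the frame's x, y, z axes.
In Python, from workcell import bot gives the robot as it stands.
- The arm moves only by the tool jog_arm, never from a script. Its arguments are lists of equal length, an entry for each row: "offset": the shift along the world's x, y, z in cm, a list of three; "delta_rot": the turn, a rotation vector about the world's x, y, z in degrees, a list of three. A call has exactly 10 rows; each row shifts and turns the commanded pose from where the row before left it; what a row does not reach is not made up. A row lasts 1/10 s, in which the tool goes at most 50 mm and 8.59 degrees, less where a joint would pass 70% of its speed; a pose out of reach is approached as far as the arm can. A call with a gripper value outside its range is refused whole. "jaw" is the finger opening in cm, from 0 to 9.12, set as the call begins (left out, the last holds). The fingers move at their own pace and stop on an object; "force" is the grip in N (left out, the last holds). Time passes only in rows, so rows that do not move let the fingers close, or fill a call up. It gives the time, the measured TCP pose, the force, the opening and the grip force at its end, in the units of the state.
- bot.observe(): the state, without advancing time (a new reading comes with each control period).
- bot.get_image(name): name is "scene" or "side" or "wrist"; returns (picture, depth): 480x640x3 uint8, blue, green, red; 480x640 float32, m along the optical axis (not along the pixel's ray), 0 where there is no reading.
- bot.camera_params(name): a dict with "intrinsics" (3x3 intrinsics, pixels), "position" and "rotation" of the camera in the world. Camera axes: x right, y down, z forward; pixel columns grow to the right and rows downward; lengths in m; the calibration is good to about 2 mm. The wrist camera is an equidistant fisheye: a pixel r from the principal point sees the ray r / f radians off the axis. A picture is of the moment at which its call begins: read the wrist's pose just before it. camera_params takes no time and is no camera call; for the wrist camera it gives the pose at the moment of the call.
- bot.sign_off(): hands the job in; it is judged then, once.
Trained networks look in the newest picture that a camera, given by its name, has taken for a name from the list of things; names that differ only in an ending like _2 or _b are one class to them, and where a whole thing is asked for, a point or a joint stands for the part that bears it (a point fixed in the world has none). Each returns a list of dicts, best first, with "score" (0 to 1); they miss things now and then, are a little off and sometimes report something else, mostly with a low value. They report only what shows in the picture. A call takes as long as a camera call. They do not tell look-alikes from the thing itself.
- bot.find_in(camera, target): "xyz" ([x, y, z] in m, in world coordinates, good to about 4 mm: the middle of the surface that is visible of it).
- bot.cut_out(camera, target): "mask" (480x640 bool, what is visible of it).
- bot.spot_point(camera, target): "xyz" ([x, y, z] in m, in world coordinates, good to about 4 mm: a listed point, or the origin of a listed thing).
The state is a dict: "t": time; "joints": joint angles; "joint_vel": joint speeds; "effort": joint torques, N m; "tool_pos": TCP position; "eef_rot": TCP orientation; "wrist_force": force on the tool from outside, world axes, zero at the start; "torque": the same for the moment, N m; "finger_gap": opening from 0.0 (shut) to 1.0 (fully open); "grip_force": force on a finger pad.
Only numpy, scipy, OpenCV 4.12 (cv2) and the standard library are available. Lean on these libraries where they do the work, as an engineer would, in place of code of your own. Each camera call takes 0.05 s, during which the arm holds its last target. There are 200 camera calls.

## Working session

There is one attempt and no reset: what is moved stays moved. The work goes in short steps, Python scripts to look and compute and a tool call to move; the robot and the scene stay as the last step left them, time stands still between calls to the robot, and variables do not carry over. Pictures are saved under pics/ and viewed, at most 14 in all, crops included, and the job is handed in when it is done.

Besides the shell and the picture viewer there is one more tool, called after "Call:" as a command line: name --argument value ..., lists and objects as JSON in quotes. jog_arm: Moves the arm, as the interface text tells. Its arguments: {"type":"object","properties":{"offset":{"type":"array"},"delta_rot":{"type":"array"},"jaw":{"type":"number"},"force":{"type":"number"}},"required":["offset","delta_rot"]}

```bash
mkdir -p pics; ls
cat > h.py <<'E'
import numpy as np, cv2
from workcell import bot
np.set_printoptions(precision=4,suppress=True)
def shot(n,f=None):
    p=bot.camera_params(n); im,d=bot.get_image(n)
    if f: cv2.imwrite('pics/'+f,im)
    return im,d,p
def w(p,d,u,v):
    K=np.array(p['intrinsics']);z=d[v,u]
    return np.array(p['position'])+np.array(p['rotation'])@(z*np.array([(u-K[0,2])/K[0,0],(v-K[1,2])/K[1,1],1]))
def st():
    s=bot.observe(); print(s['t'],s['tool_pos'],s['wrist_force'],s['finger_gap'],s['grip_force'],s['joints']);print(np.array(s['eef_rot']));return s
E
python3 - <<'E'
from h import *
print(bot.tcp_to_grasp); st()
for n in('scene','side'):
    im,d,p=shot(n,n+'0.png'); print(n,p)
    for t in('lock_slot','lid_pull','lid_hinge'): print(t,[(np.array(r['xyz']),round(r['score'],2)) for r in bot.spot_point(n,t)[:2]])
    for t in('case','key','key_stand','weight_1'): print(t,[(np.array(r['xyz']),round(r['score'],2)) for r in bot.spot_point(n,t)[:8]])
E
```

```text
pics
0.0188
0.0 [0.1716 0.6782 0.2133] [ 0.3129 -0.6168  0.043 ] 1.0005767569715827 0.0 [ 1.2897  0.3794  1.7348 -0.      1.0285 -0.0333]
[[-0.9695  0.2452 -0.0003]
 [ 0.2452  0.9695 -0.0011]
 [ 0.     -0.0011 -1.    ]]
scene {'intrinsics': array([[538.5828,   0.    , 313.8702],
       [  0.    , 538.5828, 234.8168],
       [  0.    ,   0.    ,   1.    ]]), 'position': array([ 0.1277, -0.7778,  0.8919]), 'rotation': array([[ 0.8837, -0.334 ,  0.3279],
       [-0.4677, -0.6028,  0.6465],
       [-0.0182, -0.7247, -0.6889]])}
lock_slot [(array([ 0.5112, -0.091 ,  0.0416]), 0.53)]
lid_pull [(array([ 0.4597, -0.0358,  0.038 ]), 0.98), (array([ 0.5913, -0.328 ,  0.0023]), 0.27)]
lid_hinge [(array([0.6139, 0.0095, 0.0219]), 0.9), (array([ 0.4168, -0.2707, -0.0035]), 0.42)]
case [(array([ 0.5495, -0.0086, -0.0023]), 0.97)]
key [(array([ 0.4161, -0.273 ,  0.0179]), 0.9)]
key_stand [(array([ 0.4165, -0.273 , -0.0009]), 0.89)]
weight_1 [(array([ 0.504 ,  0.1477, -0.0006]), 0.76), (array([ 0.5168,  0.3741, -0.0019]), 0.7), (array([0.4905, 0.227 , 0.0007]), 0.64), (array([ 0.5709,  0.2982, -0.00
[... 414 characters left out ...]
[(array([ 0.511 , -0.0934,  0.0456]), 0.64)]
lid_pull [(array([ 0.4578, -0.0369,  0.0365]), 0.64), (array([ 0.4167, -0.2644,  0.0189]), 0.3)]
lid_hinge [(array([ 0.4173, -0.2658,  0.0173]), 0.25)]
case [(array([ 0.5512, -0.0117,  0.0035]), 0.79), (array([ 0.4308,  0.317 , -0.0016]), 0.37)]
key [(array([ 0.4175, -0.2668,  0.0174]), 0.53)]
key_stand [(array([ 0.416 , -0.2727,  0.0062]), 0.72), (array([0.3987, 0.155 , 0.0036]), 0.23)]
weight_1 [(array([0.5112, 0.3706, 0.0009]), 0.81), (array([ 0.5929,  0.1951, -0.0032]), 0.64), (array([0.4902, 0.2232, 0.0008]), 0.58), (array([0.5699, 0.2986, 0.0029]), 0.55), (array([ 0.4334,  0.3174, -0.0011]), 0.52), (array([ 0.5107,  0.1494, -0.0005]), 0.48)]
```

View pics/scene0.png

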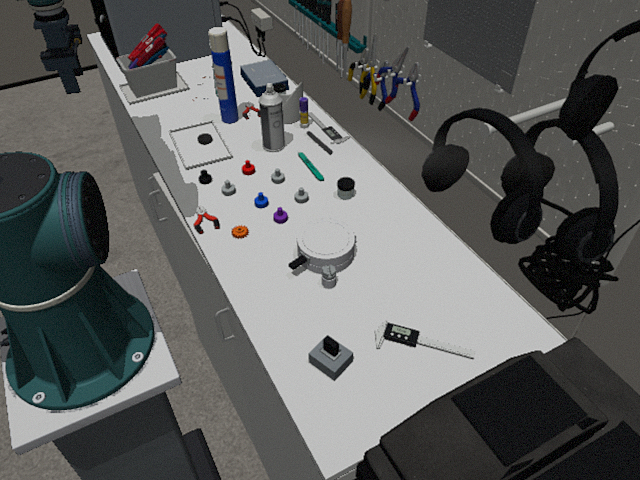

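View pics/side0.png

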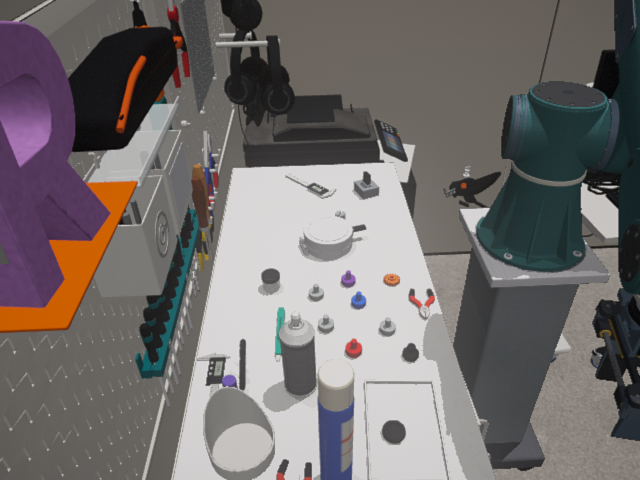

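Scene picture: the plain steel weights are at (228,187), (278,176) and (301,195). The look-alikes are blue (262,200), purple (280,215) and red (248,168), and there is a black knob at (205,177). The case is at (326,245), the lock at (329,275) and the key in its stand at (331,350). The side picture agrees, with grey weights at (316,291), (326,322) and (388,325). I choose the three plain steel ones, and start by moving over the key.

Call:
jog_arm --offset '[[2.7, -4.1, 0.4], [2.7, -4.1, 0.4], [2.7, -4.1, 0.4], [2.7, -4.1, 0.4], [2.7, -4.1, 0.4], [2.7, -4.1, 0.4], [2.7, -4.1, 0.4], [2.7, -4.1, 0.4], [2.7, -4.1, 0.4], [2.7, -4.1, 0.4]]' --delta_rot '[[0, 0, 0], [0, 0, 0], [0, 0, 0], [0, 0, 0], [0, 0, 0], [0, 0, 0], [0, 0, 0], [0, 0, 0], [0, 0, 0], [0, 0, 0]]' --jaw 6

```text
t: 1.8
tool_pos: [0.4425, 0.2669, 0.2544]
eef_rot: [[-0.969, 0.245, 0.001], [0.245, 0.969, 0.0], [-0.001, 0.001, -1.0]]
wrist_force: [0.3, 1.3, 0.3]
finger_gap: 0.656
grip_force: 0.0
```

Call:
jog_arm --offset '[[0, -4.6, 0], [0, -4.6, 0], [0, -4.6, 0], [0, -4.6, 0], [0, -4.6, 0], [0, -4.6, 0], [0, -4.6, 0], [0, -4.6, 0], [0, -4.6, 0], [0, -4.6, 0]]' --delta_rot '[[0, 0, 0], [0, 0, 0], [0, 0, 0], [0, 0, 0], [0, 0, 0], [0, 0, 0], [0, 0, 0], [0, 0, 0], [0, 0, 0], [0, 0, 0]]'

```text
t: 2.8
tool_pos: [0.4414, -0.1934, 0.2543]
eef_rot: [[-0.969, 0.245, 0.001], [0.245, 0.969, -0.0], [-0.001, -0.0, -1.0]]
wrist_force: [0.9, -0.1, 0.0]
finger_gap: 0.657
grip_force: 0.0
```

```bash
cat >> h.py <<'E'
def px(p,X):   # fisheye project
    K=np.array(p['intrinsics']);c=np.array(p['rotation']).T@(np.array(X)-p['position'])
    r=np.hypot(c[0],c[1]);th=np.arctan2(r,c[2]);return K[0,2]+K[0,0]*th*c[0]/r,K[1,2]+K[1,1]*th*c[1]/r
def rectify(im,p,c,half=0.06,N=600,z=0.0,yaw=0):
    """top-down ortho view of plane z; returns image, up=+x world, left=+y"""
    K=np.array(p['intrinsics']);s=2*half/N
    v,u=np.mgrid[0:N,0:N];X=np.stack([c[0]+(N/2-v)*s,c[1]+(N/2-u)*s,np.full(u.shape,z)],-1)
    q=(X-p['position'])@np.array(p['rotation']);r=np.hypot(q[...,0],q[...,1])+1e-9;th=np.arctan2(r,q[...,2])
    return cv2.remap(im,(K[0,2]+K[0,0]*th*q[...,0]/r).astype(np.float32),(K[1,2]+K[1,1]*th*q[...,1]/r).astype(np.float32),1)
E
python3 - <<'E'
from h import *
st(); im,d,p=shot('wrist','w1.png'); print(p)
for t in('key','key_stand'): print(t,[(np.array(r['xyz']),round(r['score'],2)) for r in bot.spot_point('wrist',t)[:2]])
a=rectify(im,p,(0.4165,-0.27),0.06,480,0.069);b=rectify(im,p,(0.55,-0.03),0.12,480,0.045)
cv2.imwrite('pics/r1.png',np.hstack([a]))
E
```

```text
2.8 [ 0.4414 -0.1934  0.2543] [ 0.9086 -0.1487  0.0486] 0.6565713096042841 0.0 [-0.4614 -0.0288  2.1389  0.0001  1.0307 -1.7842]
[[-0.9694  0.2455  0.0007]
 [ 0.2455  0.9694 -0.0003]
 [-0.0008 -0.0001 -1.    ]]
{'intrinsics': array([[371.6483,   0.    , 315.9359],
       [  0.    , 371.6483, 234.8368],
       [  0.    ,   0.    ,   1.    ]]), 'position': array([ 0.3755, -0.176 ,  0.4258]), 'rotation': array([[ 0.2451,  0.9405,  0.2354],
       [ 0.9695, -0.2379, -0.0588],
       [ 0.0007,  0.2427, -0.9701]])}
key [(array([ 0.418 , -0.2672,  0.0168]), 0.91)]
key_stand [(array([ 0.4173, -0.2701,  0.004 ]), 0.98), (array([ 0.591 , -0.3266, -0.0028]), 0.47)]
```

View pics/w1.png

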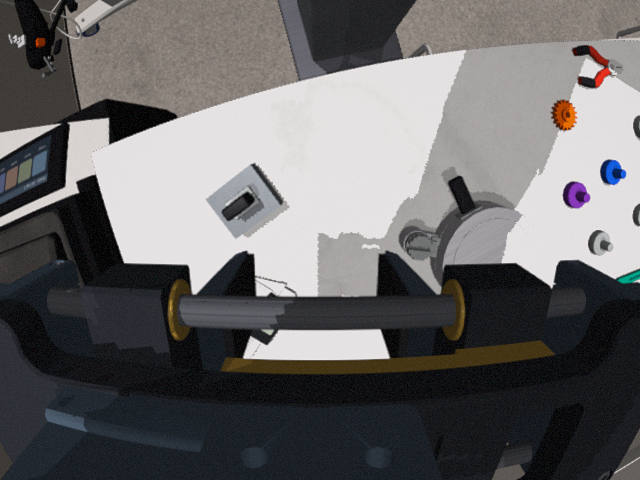

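View pics/r1.png

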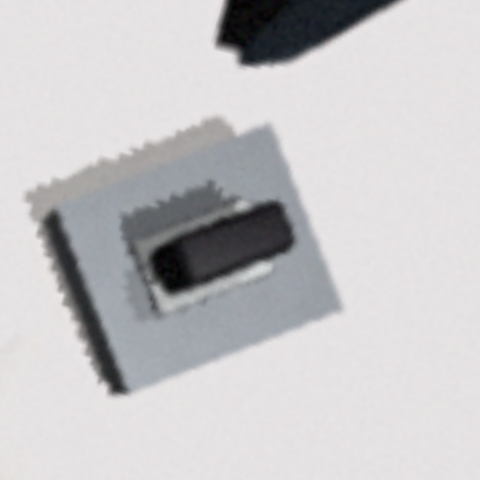

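The wrist view shows the key at (238,207) in its stand, its blade width along about 111° in the world. Next I go over it and turn the fingers onto its thickness.

Call:
jog_arm --offset '[[-0.25, -0.77, -1.4], [-0.25, -0.77, -1.4], [-0.25, -0.77, -1.4], [-0.25, -0.77, -1.4], [-0.25, -0.77, -1.4], [-0.25, -0.77, -1.4], [-0.25, -0.77, -1.4], [-0.25, -0.77, -1.4], [-0.25, -0.77, -1.4], [-0.25, -0.77, -1.4]]' --delta_rot '[[0, 0, -5.43], [0, 0, -5.43], [0, 0, -5.43], [0, 0, -5.43], [0, 0, -5.43], [0, 0, -5.43], [0, 0, -5.43], [0, 0, -5.43], [0, 0, -5.43], [0, 0, -5.43]]'

```text
t: 3.95
tool_pos: [0.4169, -0.2676, 0.1135]
eef_rot: [[-0.364, 0.931, 0.0], [0.931, 0.364, 0.0], [-0.0, 0.0, -1.0]]
wrist_force: [0.6, 0.6, -0.4]
finger_gap: 0.661
grip_force: 0.0
```

Run:
```python
from h import *
st(); im,d,p=shot('wrist','w2.png')
for t in('key','key_stand'): print(t,[(np.array(r['xyz']),round(r['score'],2)) for r in bot.spot_point('wrist',t)[:1]])
a=rectify(im,p,(0.4165,-0.27),0.04,400,0.069);b=rectify(im,p,(0.4165,-0.27),0.04,400,0.03)
cv2.imwrite('pics/r2.png',np.hstack([a,b]))
```

```text
3.95 [ 0.4169 -0.2676  0.1135] [ 0.5953  0.6347 -0.4261] 0.6607115659121596 0.0 [-0.6177  0.2161  2.1853  0.0001  0.7401 -0.9903]
[[-0.364   0.9314  0.0001]
 [ 0.9314  0.364   0.    ]
 [-0.      0.0001 -1.    ]]
key [(array([ 0.4139, -0.2652,  0.0142]), 0.56)]
key_stand [(array([ 0.4154, -0.2702,  0.0025]), 0.85)]
```

View pics/r2.png

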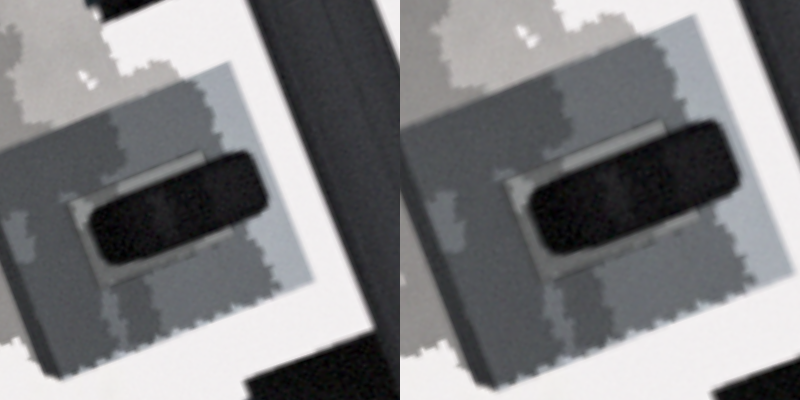

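The view shows the key centred between the fingers and aligned to about 0.6°. Next I descend and grip it.

Call:
jog_arm --offset '[[-0.05, 0, -1.2], [-0.05, 0, -1.2], [0, 0, -1.2], [0, 0, -1.2], [0, 0, -1.2], [0, 0, -1.2], [0, 0, 0], [0, 0, 0], [0, 0, 0], [0, 0, 0]]' --delta_rot '[[0, 0, -0.6], [0, 0, 0], [0, 0, 0], [0, 0, 0], [0, 0, 0], [0, 0, 0], [0, 0, 0], [0, 0, 0], [0, 0, 0], [0, 0, 0]]'

```text
t: 5.1
tool_pos: [0.416, -0.2686, 0.0424]
eef_rot: [[-0.357, 0.934, 0.001], [0.934, 0.357, -0.0], [-0.001, 0.0, -1.0]]
wrist_force: [0.2, -0.4, -0.4]
finger_gap: 0.659
grip_force: 0.0
```

Call:
jog_arm --offset '[[0, 0, 0], [0, 0, 0], [0, 0, 0], [0, 0, 0], [0, 0, 0], [0, 0, 0], [0, 0, 0], [0, 0, 0], [0, 0, 0], [0, 0, 0]]' --delta_rot '[[0, 0, 0], [0, 0, 0], [0, 0, 0], [0, 0, 0], [0, 0, 0], [0, 0, 0], [0, 0, 0], [0, 0, 0], [0, 0, 0], [0, 0, 0]]' --jaw 0.5 --force 40

```text
t: 6.1
tool_pos: [0.4157, -0.2684, 0.0419]
eef_rot: [[-0.357, 0.934, -0.0], [0.934, 0.357, 0.0], [0.0, -0.0, -1.0]]
wrist_force: [-0.5, 0.3, 0.2]
finger_gap: 0.155
grip_force: 40.0
```

Call:
jog_arm --offset '[[0, 0, 2], [0, 0, 3], [0, 0, 4], [1, 1.75, 0], [1, 1.75, 0], [1, 1.75, 0], [1, 1.75, 0], [1, 1.75, 0], [1, 1.75, 0], [1, 1.75, 0]]' --delta_rot '[[0, 0, 0], [0, 0, 0], [0, 0, 0], [0, 0, -6.6], [0, 0, -6.6], [0, 0, -6.6], [0, 0, -6.6], [0, 0, -6.6], [0, 0, -6.6], [0, 0, -6.6]]'

```text
t: 7.1
tool_pos: [0.486, -0.1451, 0.1319]
eef_rot: [[0.432, 0.902, -0.0], [0.902, -0.432, 0.0], [-0.0, -0.0, -1.0]]
wrist_force: [0.5, 0.4, -0.3]
finger_gap: 0.153
grip_force: 40.0
```

Run:
```python
from h import *
s=st(); im,d,p=shot('wrist','w3.png')
for t in('lock_slot','key'): print(t,[(np.array(r['xyz']),round(r['score'],2)) for r in bot.spot_point('wrist',t)[:2]])
a=rectify(im,p,(0.511,-0.092),0.03,400,0.045)
T=s['tool_pos'];b=rectify(im,p,T[:2],0.03,400,T[2]-.02)
cv2.imwrite('pics/r3.png',np.hstack([a,b]))
```

```text
7.1 [ 0.486  -0.1451  0.1319] [ 0.4684  0.4043 -0.255 ] 0.1529360368031794 39.996530413627625 [-0.3361  0.2009  2.1575  0.      0.7833  0.1102]
[[ 0.4316  0.9021 -0.0001]
 [ 0.9021 -0.4316  0.    ]
 [-0.     -0.0001 -1.    ]]
lock_slot [(array([ 0.508 , -0.0942,  0.0431]), 0.63)]
key [(array([ 0.4852, -0.144 ,  0.1031]), 0.59), (array([ 0.5486, -0.0113,  0.0022]), 0.31)]
```

View pics/r3.png

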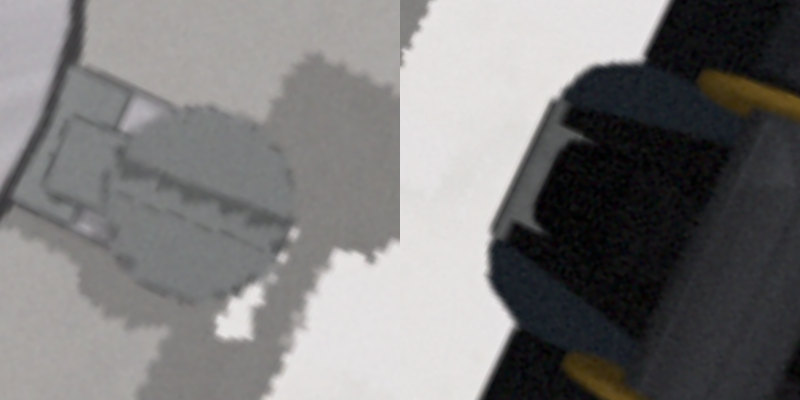

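The close view shows the lock head at about (194,204) of the crop, which puts it at (0.5107, -0.0912). The slot lies at 69.3° in the world, and the key is square in the fingers. Next I move above the slot.

Call:
jog_arm --offset '[[0.31, 0.67, 0], [0.31, 0.67, 0], [0.31, 0.67, 0], [0.31, 0.67, 0], [0.31, 0.67, 0], [0.31, 0.67, 0], [0.31, 0.67, 0], [0.3, 0.7, 0], [0, 0, -2.5], [0, 0, -2.4]]' --delta_rot '[[0, 0, 0.7], [0, 0, 0.7], [0, 0, 0.7], [0, 0, 0.7], [0, 0, 0.7], [0, 0, 0.7], [0, 0, 0.7], [0, 0, 0], [0, 0, 0], [0, 0, 0]]'

```text
t: 8.25
tool_pos: [0.5112, -0.0916, 0.0828]
eef_rot: [[0.348, 0.937, 0.002], [0.937, -0.348, -0.0], [0.0, 0.002, -1.0]]
wrist_force: [0.3, -0.5, -0.2]
finger_gap: 0.146
grip_force: 40.0
```

Run:
```python
from h import *
s=st(); im,d,p=shot('wrist','w4.png')
T=np.array(s['tool_pos']);a=rectify(im,p,(0.5107,-0.0912),0.03,400,0.045)
b=rectify(im,p,T[:2],0.03,400,T[2]-.0069)
for q,z in((a,0.045),(b,0)):
    # overlay expected mid line along tool x through tcp
    d=np.array(s['eef_rot'])[:,0]
    o=T[:2]-np.array([0.5107,-0.0912]) if q is a else np.zeros(2)
    f=lambda k:(int(200-(o[1]+k*d[1])/.00015),int(200-(o[0]+k*d[0])/.00015))
    cv2.line(q,f(.005),f(.03),(0,0,255),1)
cv2.imwrite('pics/r4.png',np.hstack([a,b]))
```

```text
8.25 [ 0.5112 -0.0916  0.0828] [ 0.3254 -0.5036 -0.2205] 0.14615488796585047 39.9998813867569 [-0.2221  0.3052  2.1457  0.      0.6889  0.1334]
[[ 0.3481  0.9374  0.0017]
 [ 0.9374 -0.3481 -0.0004]
 [ 0.0002  0.0018 -1.    ]]
```

View pics/r4.png

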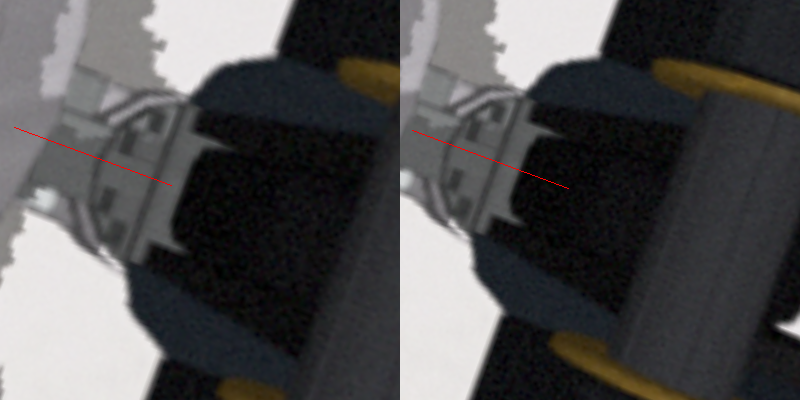

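Call:
jog_arm --offset '[[0, 0, 0], [0, 0, 0], [0, 0, -0.4], [0, 0, -0.4], [0, 0, -0.2], [0, 0, -0.2], [0, 0, -0.2], [0, 0, 0], [0, 0, 0], [0, 0, 0]]' --delta_rot '[[0, 0, 0], [0, 0, 0], [0, 0, 0], [0, 0, 0], [0, 0, 0], [0, 0, 0], [0, 0, 0], [0, 0, 0], [0, 0, 0], [0, 0, 0]]'

```text
t: 9.3
tool_pos: [0.5105, -0.092, 0.069]
eef_rot: [[0.349, 0.937, 0.0], [0.937, -0.349, -0.0], [0.0, 0.0, -1.0]]
wrist_force: [-0.4, 0.2, 1.1]
finger_gap: 0.147
grip_force: 40.0
```

Run:
```python
from h import *
s=st(); im,d,p=shot('wrist','w5.png')
a=rectify(im,p,(0.5225,-0.074),0.02,560,0.045)
cv2.imwrite('pics/r5.png',np.clip(a.astype(float)*1.5,0,255))
```

```text
9.3 [ 0.5105 -0.092   0.069 ] [-0.4145  0.1719  1.0708] 0.1474632644561612 39.99992251396179 [-0.2232  0.3307  2.1475  0.      0.6633  0.1328]
[[ 0.3485  0.9373  0.0001]
 [ 0.9373 -0.3485 -0.    ]
 [ 0.      0.0001 -1.    ]][ WARN:0@0.785] global loadsave.cpp:1063 imwrite_ Unsupported depth image for selected encoder is fallbacked to CV_8U.
```

View pics/r5.png

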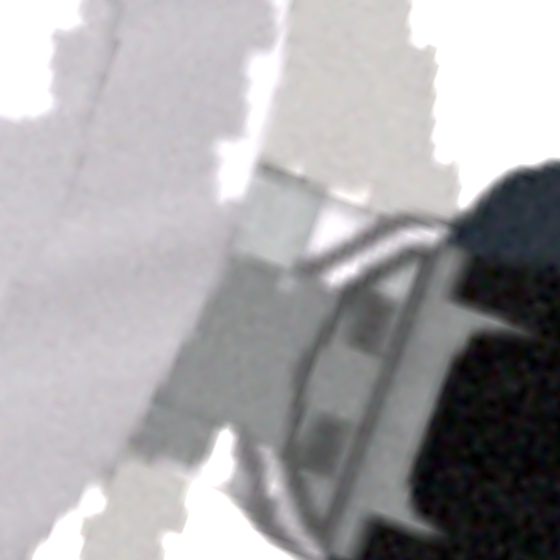

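The wrist view shows the shoulder over the head at about (400,350). The tip should be 2 mm into the slot with almost no force on it, so I go deeper.

Call:
jog_arm --offset '[[0, 0, -0.1], [0, 0, -0.1], [0, 0, -0.1], [0, 0, -0.1], [0, 0, 0], [0, 0, 0], [0, 0, 0], [0, 0, 0], [0, 0, 0], [0, 0, 0]]' --delta_rot '[[0, 0, 0], [0, 0, 0], [0, 0, 0], [0, 0, 0], [0, 0, 0], [0, 0, 0], [0, 0, 0], [0, 0, 0], [0, 0, 0], [0, 0, 0]]'

```text
t: 10.35
tool_pos: [0.5104, -0.092, 0.065]
eef_rot: [[0.349, 0.937, 0.0], [0.937, -0.349, 0.0], [0.0, 0.0, -1.0]]
wrist_force: [0.8, 0.4, -0.8]
finger_gap: 0.152
grip_force: 40.0
```

Call:
jog_arm --offset '[[0, 0, -0.1], [0, 0, -0.1], [0, 0, 0], [0, 0, 0], [0, 0, 0], [0, 0, 0], [0, 0, 0], [0, 0, 0], [0, 0, 0], [0, 0, 0]]' --delta_rot '[[0, 0, 0], [0, 0, 0], [0, 0, 7], [0, 0, 7], [0, 0, 7], [0, 0, 7], [0, 0, 7], [0, 0, 7], [0, 0, 7], [0, 0, 7]]'

```text
t: 11.35
tool_pos: [0.5098, -0.092, 0.0627]
eef_rot: [[-0.586, 0.81, -0.001], [0.81, 0.586, 0.0], [0.001, -0.001, -1.0]]
wrist_force: [-2.6, -1.1, 1.3]
finger_gap: 0.15
grip_force: 40.0
```

Call:
jog_arm --offset '[[0, 0, 0], [0, 0, 0], [0, 0, 0], [0, 0, 0], [0, 0, 0], [0, 0, 0], [0, 0, 0], [0, 0, 0], [0, 0, 0], [0, 0, 0]]' --delta_rot '[[0, 0, 6], [0, 0, 6], [0, 0, 6], [0, 0, 6], [0, 0, 4], [0, 0, 4], [0, 0, 4], [0, 0, 2], [0, 0, 0], [0, 0, 0]]'

```text
t: 12.35
tool_pos: [0.5096, -0.0925, 0.0626]
eef_rot: [[-0.959, 0.282, -0.002], [0.282, 0.959, -0.001], [0.001, -0.001, -1.0]]
wrist_force: [-5.0, -8.8, -0.9]
finger_gap: 0.148
grip_force: 40.0
```

Run:
```python
from h import *
s=st(); print(s['torque'])
```

```text
12.35 [ 0.5096 -0.0925  0.0626] [-4.9547 -8.8427 -0.8621] 0.14841534774784054 40.0060772895813 [-0.224   0.3424  2.1485 -0.0017  0.6522 -1.5077]
[[-0.9594  0.2819 -0.0017]
 [ 0.2819  0.9594 -0.0007]
 [ 0.0014 -0.0011 -1.    ]]
[-1.9115  0.9376 -0.1601]
```

Call:
jog_arm --offset '[[-0.05, -0.08, 0], [0, 0, 0], [0, 0, 0], [0, 0, 0], [0, 0, 0], [0, 0, 0], [0, 0, 0], [0, 0, 0], [0, 0, 0], [0, 0, 0]]' --delta_rot '[[0, 0, 0], [0, 0, 1], [0, 0, 1], [0, 0, 1], [0, 0, 0], [0, 0, 0], [0, 0, 0], [0, 0, 0], [0, 0, 0], [0, 0, 0]]'

```text
t: 13.35
tool_pos: [0.5094, -0.0928, 0.0627]
eef_rot: [[-0.973, 0.231, -0.001], [0.231, 0.973, 0.0], [0.001, -0.0, -1.0]]
wrist_force: [-3.3, -4.6, -3.9]
finger_gap: 0.15
grip_force: 40.0
```

Run:
```python
from h import *
s=st(); print(s['torque'])
```

```text
13.35 [ 0.5094 -0.0928  0.0627] [-3.2584 -4.6157 -3.934 ] 0.15005593216652036 40.004627108573914 [-0.2251  0.3419  2.149  -0.0003  0.6516 -1.5626]
[[-0.973   0.2309 -0.0009]
 [ 0.2309  0.973   0.    ]
 [ 0.0009 -0.0002 -1.    ]]
[-0.8538  0.675  -0.3947]
```

Call:
jog_arm --offset '[[0, 0, 0], [0, 0, 0.5], [0, 0, 1.5], [0, 0, 2.2], [0, 0, 2], [-1.88, -3.52, 0], [-1.88, -3.52, 0], [-1.88, -3.52, 0], [-1.88, -3.52, 0], [-1.88, -3.52, 0]]' --delta_rot '[[0, 0, -5], [0, 0, 0], [0, 0, 0], [0, 0, 0], [0, 0, -8], [0, 0, -8.5], [0, 0, -8.5], [0, 0, -8.5], [0, 0, -8.5], [0, 0, -8.5]]'

```text
t: 14.35
tool_pos: [0.4157, -0.2703, 0.1265]
eef_rot: [[-0.357, 0.934, 0.002], [0.934, 0.357, -0.001], [-0.002, 0.001, -1.0]]
wrist_force: [1.1, 0.0, -1.4]
finger_gap: 0.147
grip_force: 40.0
```

Call:
jog_arm --offset '[[0, 0, 0], [0, 0, 0], [0, 0, 0], [0, 0, 0], [0, 0, 0], [0, 0, 0], [0, 0, 0], [0, 0, 0], [0, 0, 0], [0, 0, 0]]' --delta_rot '[[0, 0, 0], [0, 0, 0], [0, 0, 0], [0, 0, 0], [0, 0, 0], [0, 0, 0], [0, 0, 0], [0, 0, 0], [0, 0, 0], [0, 0, 0]]'

```text
t: 15.35
tool_pos: [0.4159, -0.2688, 0.1249]
eef_rot: [[-0.36, 0.933, -0.0], [0.933, 0.36, 0.0], [0.0, -0.0, -1.0]]
wrist_force: [0.7, -0.4, -0.9]
finger_gap: 0.151
grip_force: 40.0
```

Run:
```python
from h import *
s=st();R=np.array(s['eef_rot']);print('yaw',np.degrees(np.arctan2(R[1,1],R[0,1])))
shot('side')
for t in('key','lock_slot'): print(t,[(np.array(r['xyz']),round(r['score'],2)) for r in bot.spot_point('side',t)[:1]])
```

```text
15.35 [ 0.4159 -0.2688  0.1249] [ 0.746  -0.4231 -0.8946] 0.1509961749842176 39.99980807304382 [-0.6208  0.1952  2.1826  0.      0.7639 -0.9891]
[[-0.36    0.9329 -0.    ]
 [ 0.9329  0.36    0.    ]
 [ 0.     -0.     -1.    ]]
yaw 21.10074053330889
key [(array([ 0.4182, -0.2657,  0.0996]), 0.45)]
lock_slot [(array([ 0.5492, -0.0085,  0.001 ]), 0.75)]
```

Call:
jog_arm --offset '[[0, 0, -2], [0, 0, -2], [0, 0, -2], [0, 0, -1], [0, 0, -0.5], [0, 0, -0.5], [0, 0, -0.2], [0, 0, 0], [0, 0, 0], [0, 0, 0]]' --delta_rot '[[0, 0, 0], [0, 0, 0], [0, 0, 0], [0, 0, 0], [0, 0, 0], [0, 0, 0], [0, 0, 0], [0, 0, 0], [0, 0, 0], [0, 0, 0]]'

```text
t: 16.5
tool_pos: [0.4161, -0.2689, 0.0433]
eef_rot: [[-0.36, 0.933, 0.001], [0.933, 0.36, -0.0], [-0.001, 0.0, -1.0]]
wrist_force: [0.1, 0.1, -0.1]
finger_gap: 0.151
grip_force: 40.0
```

Call:
jog_arm --offset '[[0, 0, 0], [0, 0, 0], [0, 0, 0], [0, 0, 0], [0, 0, 0], [0, 0, 1], [0, 0, 2], [0, 0, 3], [0, 0, 2], [0, 0, 2]]' --delta_rot '[[0, 0, 0], [0, 0, 0], [0, 0, 0], [0, 0, 0], [0, 0, 0], [0, 0, 0], [0, 0, 0], [0, 0, 0], [0, 0, 0], [0, 0, 0]]' --jaw 5

```text
t: 17.5
tool_pos: [0.416, -0.2688, 0.1447]
eef_rot: [[-0.36, 0.933, 0.001], [0.933, 0.36, -0.001], [-0.001, 0.001, -1.0]]
wrist_force: [0.3, -0.3, 0.4]
finger_gap: 0.549
grip_force: 0.0
```

Call:
jog_arm --offset '[[0.84, 2.34, 0.57], [0.84, 2.34, 0.57], [0.84, 2.34, 0.57], [0.84, 2.34, 0.57], [0.84, 2.34, 0.57], [0.84, 2.34, 0.57], [0.84, 2.34, 0.57], [0.84, 2.34, 0.57], [0.84, 2.34, 0.57], [0.84, 2.34, 0.57]]' --delta_rot '[[0, 0, 8.5], [0, 0, 8.5], [0, 0, 8.5], [0, 0, 8.5], [0, 0, 8.5], [0, 0, 8.5], [0, 0, 8.5], [0, 0, 8.5], [0, 0, 8.5], [0, 0, 8.5]]'

```text
t: 18.5
tool_pos: [0.5001, -0.0338, 0.2009]
eef_rot: [[-0.959, -0.283, 0.001], [-0.283, 0.959, -0.0], [-0.001, -0.0, -1.0]]
wrist_force: [0.2, 0.5, 0.1]
finger_gap: 0.552
grip_force: 0.0
```

Run:
```python
from h import *
s=st(); im,d,p=shot('wrist','w6.png')
for t in('lock_slot','lid_pull','lid_hinge','key','case'): print(t,[(np.array(r['xyz']),round(r['score'],2)) for r in bot.spot_point('wrist',t)[:2]])
shot('scene'); print('key',[(np.array(r['xyz']),round(r['score'],2)) for r in bot.spot_point('scene','key')[:1]])
a=rectify(im,p,(0.51,-0.03),0.1,560,0.045)
cv2.imwrite('pics/r6.png',a)
```

```text
18.5 [ 0.5001 -0.0338  0.2009] [0.1782 0.5166 0.0534] 0.5515597161520714 0.0 [-0.1139  0.0799  2.1387 -0.      0.9224 -1.9719]
[[-0.959  -0.2833  0.0006]
 [-0.2833  0.959  -0.0001]
 [-0.0005 -0.0002 -1.    ]]
lock_slot [(array([ 0.507, -0.097,  0.044]), 0.65)]
lid_pull [(array([ 0.4573, -0.0357,  0.033 ]), 0.73)]
lid_hinge [(array([0.6147, 0.0063, 0.0176]), 0.93), (array([0.3978, 0.3843, 0.0003]), 0.53)]
key [(array([ 0.4164, -0.2667,  0.0155]), 0.67)]
case [(array([ 0.5479, -0.0135,  0.0013]), 0.69)]
key [(array([ 0.4196, -0.2735,  0.0168]), 0.8)]
```

View pics/r6.png

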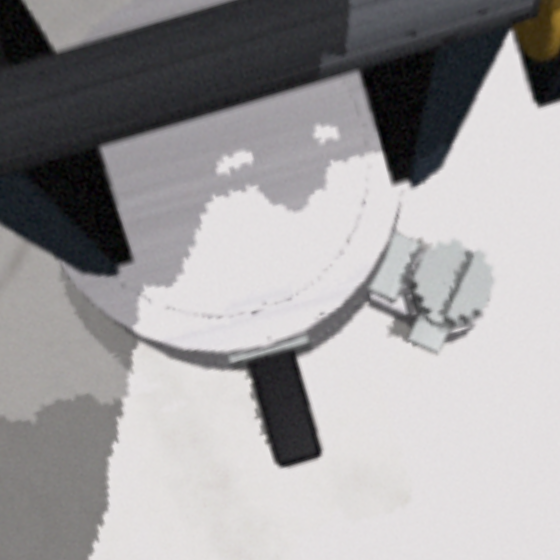

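The view shows the lock turned, its wing clear of the ear, at (450,285) in the crop. The lid pull runs from (272,355) to (300,460) and the key is back in its stand. Next I grip the pull.

Call:
jog_arm --offset '[[-2.1, -0.07, -1.1], [-2.1, -0.07, -1.1], [0, 0, -2.5], [0, 0, -2.5], [0, 0, -2.5], [0, 0, -2.5], [0, 0, -2.5], [0, 0, -2], [0, 0, -1.9], [0, 0, 0]]' --delta_rot '[[0, 0, -1], [0, 0, -1], [0, 0, 0], [0, 0, 0], [0, 0, 0], [0, 0, 0], [0, 0, 0], [0, 0, 0], [0, 0, 0], [0, 0, 0]]'

```text
t: 19.9
tool_pos: [0.4563, -0.0365, 0.0121]
eef_rot: [[-0.97, -0.242, -0.004], [-0.242, 0.97, 0.0], [0.004, 0.001, -1.0]]
wrist_force: [-0.3, -0.9, 0.2]
finger_gap: 0.546
grip_force: 0.0
```

Call:
jog_arm --offset '[[0, 0, 0], [0, 0, 0], [0, 0, 0], [0, 0, 0], [0, 0, 0], [0, 0, 0], [0, 0, 0], [0, 0, 0], [0, 0, 0], [0, 0, 0]]' --delta_rot '[[0, 0, 0], [0, 0, 0], [0, 0, 0], [0, 0, 0], [0, 0, 0], [0, 0, 0], [0, 0, 0], [0, 0, 0], [0, 0, 0], [0, 0, 0]]' --jaw 1 --force 12

```text
t: 20.9
tool_pos: [0.4579, -0.035, 0.0144]
eef_rot: [[-0.97, -0.243, 0.0], [-0.243, 0.97, 0.001], [-0.0, 0.001, -1.0]]
wrist_force: [-1.0, 23.5, 7.5]
finger_gap: 0.203
grip_force: 11.9
```

Run:
```python
from h import *
s=st()
H=np.array([.617,.006,.022]);a=np.radians(14.5);ex=np.array([np.cos(a),np.sin(a),0])
G=np.array(s['tool_pos'])+[0,0,.0188];v=G-H;r=np.hypot(v@ex,v[2]);t0=np.arctan2(v[2],-v@ex);print(r,t0)
th=np.linspace(0,1.98,31)
P=np.array([H-ex*r*np.cos(t+t0)+[0,0,r*np.sin(t+t0)] for t in th])
print(np.round(np.diff(P,axis=0)*100,2).tolist())
```

```text
20.9 [ 0.4579 -0.035   0.0144] [-1.0189 23.488   7.5487] 0.20260438165383385 11.933716256171465 [-0.1278  0.3735  2.2599  0.0027  0.5082 -1.9467]
[[-0.9699 -0.2433  0.0001]
 [-0.2433  0.9699  0.0013]
 [-0.0004  0.0012 -1.    ]]
0.16465925369767317 0.0682775218161384
[[0.11, 0.03, 1.08], [0.18, 0.05, 1.07], [0.24, 0.06, 1.06], [0.31, 0.08, 1.04], [0.38, 0.1, 1.01], [0.44, 0.11, 0.99], [0.5, 0.13, 0.95], [0.56, 0.15, 0.92], [0.62, 0.16, 0.88], [0.67, 0.17, 0.83], [0.73, 0.19, 0.79], [0.77, 0.2, 0.74], [0.82, 0.21, 0.68], [0.86, 0.22, 0.62], [0.9, 0.23, 0.56], [0.93, 0.24, 0.5], [0.96, 0.25, 0.44], [0.99, 0.26, 0.37], [1.01, 0.26, 0.3], [1.03, 0.27, 0.23], [1.04, 0.27, 0.16], [1.05, 0.27, 0.09], [1.05, 0.27, 0.02], [1.05, 0.27, -0.05], [1.05, 0.27, -0.12], [1.03, 0.27, -0.2], [1.02, 0.26, -0.27], [1.0, 0.26, -0.33], [0.98, 0.25, -0.4], [0.95, 0.25, -0.47]]
```

Call:
jog_arm --offset '[[-0.02, 0.1, 0.03], [0, 0, 0], [0, 0, 0], [0, 0, 0], [0, 0, 0], [0.11, 0.03, 1.08], [0.18, 0.05, 1.07], [0, 0, 0], [0, 0, 0], [0, 0, 0]]' --delta_rot '[[0, 0, 0], [0, 0, 0], [0, 0, 0], [0, 0, 0], [0, 0, 0], [0, 0, 0], [0, 0, 0], [0, 0, 0], [0, 0, 0], [0, 0, 0]]'

```text
t: 21.9
tool_pos: [0.4603, -0.0338, 0.0361]
eef_rot: [[-0.97, -0.244, -0.0], [-0.244, 0.97, 0.001], [-0.0, 0.001, -1.0]]
wrist_force: [-0.8, 9.6, 0.3]
finger_gap: 0.2
grip_force: 12.0
```

Call:
jog_arm --offset '[[0.23, 0.13, 1.06], [0.31, 0.08, 1.04], [0.38, 0.1, 1.01], [0.44, 0.11, 0.99], [0.5, 0.13, 0.95], [0.56, 0.15, 0.92], [0.62, 0.16, 0.88], [0.67, 0.17, 0.83], [0.73, 0.19, 0.79], [0.77, 0.2, 0.74]]' --delta_rot '[[0, 0, 0], [0, 0, 0], [0, 0, 0], [0, 0, 0], [0, 0, 0], [0, 0, 0], [0, 0, 0], [0, 0, 0], [0, 0, 0], [0, 0, 0]]'

```text
t: 22.9
tool_pos: [0.5124, -0.0195, 0.1285]
eef_rot: [[-0.97, -0.243, -0.001], [-0.243, 0.97, 0.001], [0.001, 0.001, -1.0]]
wrist_force: [-1.1, 9.0, -6.0]
finger_gap: 0.196
grip_force: 12.0
```

Run:
```python
from h import *
s=st(); im,d,p=shot('side','s7.png')
print([(np.array(r['xyz']),round(r['score'],2)) for r in bot.spot_point('side','lid_pull')[:2]])
cv2.imwrite('pics/c7.png',cv2.resize(im[140:300,230:430],None,fx=3,fy=3))
```

```text
22.9 [ 0.5124 -0.0195  0.1285] [-1.1357  8.9671 -5.9724] 0.19632949602120225 12.010532766580582 [-0.084   0.2155  2.1472  0.0011  0.7801 -1.9014]
[[-0.9699 -0.2434 -0.0011]
 [-0.2434  0.9699  0.0009]
 [ 0.0008  0.0011 -1.    ]]
[(array([ 0.5146, -0.0246,  0.1483]), 0.76)]
```

View pics/c7.png

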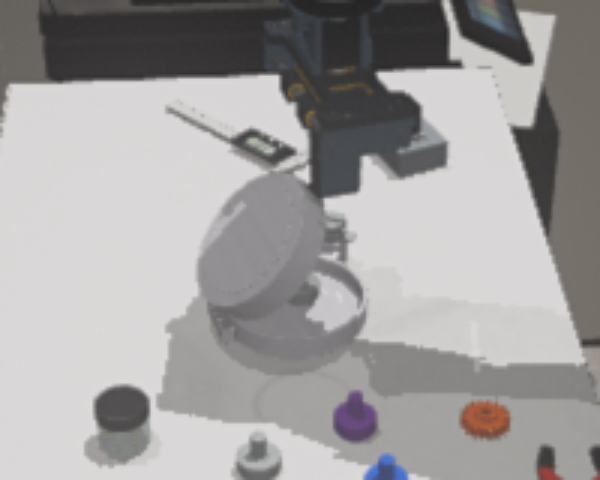

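The side view shows the lid half open, following the gripper at (265,240) in the crop. I carry on along the arc.

Call:
jog_arm --offset '[[0.82, 0.25, 0.68], [0.86, 0.25, 0.62], [0.9, 0.25, 0.56], [0.93, 0.24, 0.5], [0.96, 0.25, 0.44], [0.99, 0.26, 0.37], [1.01, 0.26, 0.3], [1.03, 0.27, 0.23], [1.04, 0.27, 0.16], [1.05, 0.27, 0.09]]' --delta_rot '[[0, 0, 0], [0, 0, 0], [0, 0, 0], [0, 0, 0], [0, 0, 0], [0, 0, 0], [0, 0, 0], [0, 0, 0], [0, 0, 0], [0, 0, 0]]'

```text
t: 24.0
tool_pos: [0.6088, 0.0065, 0.1681]
eef_rot: [[-0.97, -0.243, -0.001], [-0.243, 0.97, 0.001], [0.001, 0.002, -1.0]]
wrist_force: [-3.9, 10.0, -1.8]
finger_gap: 0.196
grip_force: 12.0
```

Call:
jog_arm --offset '[[1.05, 0.27, 0.02], [1.05, 0.27, -0.05], [1.05, 0.27, -0.12], [1.03, 0.27, -0.2], [1.02, 0.26, -0.27], [1.0, 0.26, -0.33], [0.98, 0.25, -0.4], [0, 0, 0], [0, 0, 0], [0, 0, 0]]' --delta_rot '[[0, 0, 0], [0, 0, 0], [0, 0, 0], [0, 0, 0], [0, 0, 0], [0, 0, 0], [0, 0, 0], [0, 0, 0], [0, 0, 0], [0, 0, 0]]'

```text
t: 25.0
tool_pos: [0.6806, 0.0258, 0.1545]
eef_rot: [[-0.97, -0.243, 0.0], [-0.243, 0.97, 0.002], [-0.001, 0.002, -1.0]]
wrist_force: [-1.8, 15.3, -0.5]
finger_gap: 0.198
grip_force: 12.0
```

Call:
jog_arm --offset '[[0, 0, 0], [0, 0, 0], [0, 0, 0], [0, 0, 0], [0, 0, 2], [0, 0, 3], [0, 0, 3], [-2, -0.8, 1], [-2, -0.8, 1], [-2, -0.8, 0]]' --delta_rot '[[0, 0, 0], [0, 0, 0], [0, 0, 0], [0, 0, 0], [0, 0, 0], [0, 0, 0], [0, 0, 0], [0, 0, 0], [0, 0, 0], [0, 0, 0]]' --jaw 4

```text
t: 26.0
tool_pos: [0.6204, -0.0004, 0.2555]
eef_rot: [[-0.97, -0.243, 0.002], [-0.243, 0.97, -0.0], [-0.002, -0.001, -1.0]]
wrist_force: [-0.5, 0.5, -0.5]
finger_gap: 0.44
grip_force: 0.0
```

Run:
```python
from h import *
s=st(); im,d,p=shot('wrist','w8.png')
for t in('case','weight_0','lid_hinge','lid_pull'): print(t,[(np.array(r['xyz']),round(r['score'],2)) for r in bot.spot_point('wrist',t)[:7]])
a=rectify(im,p,(0.55,-0.015),0.08,400,0.022);b=rectify(im,p,(0.55,-0.015),0.08,400,0.042)
cv2.imwrite('pics/r8.png',np.hstack([a,b]))
shot('side');print([(np.array(r['xyz']),round(r['score'],2)) for r in bot.spot_point('side','weight_0')[:7]])
```

```text
26.0 [ 0.6204 -0.0004  0.2555] [-0.5108  0.4897 -0.4631] 0.4403449357653699 0.0 [-0.0382  0.2079  1.8764 -0.0001  1.0548 -1.8548]
[[-0.9699 -0.2435  0.0024]
 [-0.2435  0.9699 -0.0002]
 [-0.0023 -0.0008 -1.    ]]
case [(array([ 0.5485, -0.0131, -0.0002]), 0.95), (array([0.5903, 0.1938, 0.0015]), 0.56)]
weight_0 [(array([ 0.4334,  0.3123, -0.0029]), 0.96), (array([0.5125, 0.3728, 0.001 ]), 0.95), (array([ 0.5103,  0.1531, -0.001 ]), 0.74), (array([0.5716, 0.2981, 0.0023]), 0.71), (array([0.4849, 0.2308, 0.0001]), 0.71), (array([ 0.5949,  0.1915, -0.0035]), 0.65), (array([ 0.5449, -0.0279,  0.0065]), 0.6)]
lid_hinge [(array([0.6158, 0.0088, 0.0191]), 0.89), (array([ 0.5055, -0.0976,  0.0454]), 0.33)]
lid_pull [(array([0.6798, 0.027 , 0.1764]), 0.61)]
[(array([0.5687, 0.2953, 0.0043]), 0.8), (array([ 0.491 ,  0.2278, -0.0014]), 0.77), (array([0.5113, 0.3709, 0.    ]), 0.69), (array([0.5093, 0.1508, 0.0015]), 0.66), (array([ 0.4317,  0.3175, -0.0031]), 0.6), (array([ 0.5921,  0.1957, -0.0063]), 0.48), (array([ 0.5383, -0.0302,  0.007 ]), 0.47)]
```

View pics/r8.png

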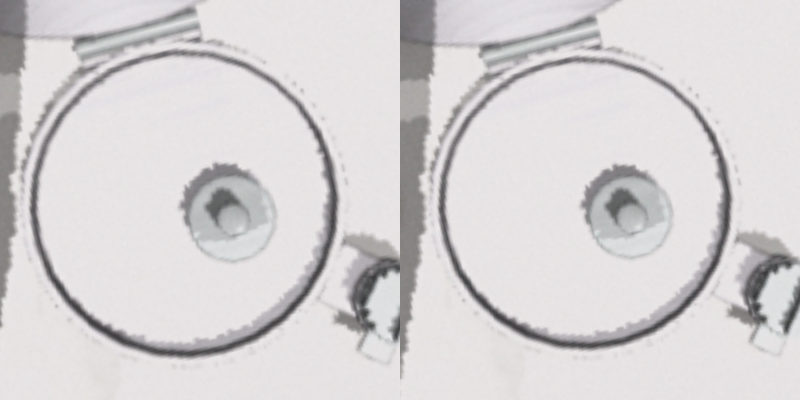

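The case's inside circle is centred at (184,202) in the crop, which is (0.549, -0.009). Weight_0 is at (232,219), which is (0.542, -0.028). I will place the others at (0.5847, -0.022), (0.562, 0.027) and (0.513, 0.004), starting with the nearest steel weight at (0.592, 0.194).

Call:
jog_arm --offset '[[-0.57, 3.89, -2], [-0.57, 3.89, -2], [-0.57, 3.89, -2], [-0.57, 3.89, -2], [-0.57, 3.89, -2], [0, 0, -2.5], [0, 0, -2.5], [0, 0, 0], [0, 0, 0], [0, 0, 0]]' --delta_rot '[[0, 0, 0], [0, 0, 0], [0, 0, 0], [0, 0, 0], [0, 0, 0], [0, 0, 0], [0, 0, 0], [0, 0, 0], [0, 0, 0], [0, 0, 0]]'

```text
t: 27.35
tool_pos: [0.5929, 0.1947, 0.1051]
eef_rot: [[-0.97, -0.243, 0.002], [-0.243, 0.97, 0.0], [-0.002, 0.0, -1.0]]
wrist_force: [-0.6, -1.1, 0.6]
finger_gap: 0.44
grip_force: 0.0
```

```bash
cat >> h.py <<'E'
def near(im,p,c,half=.05,z=.016):
    """refine grey disc centre near c: spot_point + hough in top-down view of disc top"""
    N=500;a=rectify(im,p,c,half,N,z);g=cv2.medianBlur(cv2.cvtColor(a,cv2.COLOR_BGR2GRAY),5);s=2*half/N
    r=.018/s;H=cv2.HoughCircles(g,cv2.HOUGH_GRADIENT,1.5,30,param1=60,param2=22,minRadius=int(r*.93),maxRadius=int(r*1.07))
    return [] if H is None else [(c[0]+(N/2-v)*s,c[1]+(N/2-u)*s,q*s) for u,v,q in H[0][:3]]
E
python3 - <<'E'
from h import *
s=st(); im,d,p=shot('wrist','w9.png')
print([(np.array(r['xyz']),round(r['score'],2)) for r in bot.spot_point('wrist','weight_0')[:7]])
print(near(im,p,(.592,.194)))
E
```

```text
27.35 [0.5929 0.1947 0.1051] [-0.5827 -1.112   0.5757] 0.44015115991247694 0.0 [ 0.2799  0.4074  1.933  -0.      0.7996 -1.5368]
[[-0.9699 -0.2434  0.0016]
 [-0.2434  0.9699  0.0004]
 [-0.0016  0.     -1.    ]]
[(array([ 0.5907,  0.1926, -0.0023]), 0.97), (array([ 0.5144,  0.371 , -0.0013]), 0.94), (array([ 0.507 ,  0.1531, -0.0005]), 0.92), (array([0.4877, 0.2281, 0.0022]), 0.83), (array([ 0.4352,  0.312 , -0.0012]), 0.74), (array([0.5708, 0.3025, 0.0021]), 0.7), (array([ 0.5466, -0.0273,  0.0089]), 0.6)]
[(np.float32(0.58755), np.float32(0.19435), np.float32(0.01804)), (np.float32(0.62745), np.float32(0.16915001), np.float32(0.01801))]
```

Call:
jog_arm --offset '[[-0.2, -0.05, -2], [0, 0, -2], [0, 0, -2], [0, 0, -1.5], [0, 0, -0.7], [0, 0, -0.35], [0, 0, 0], [0, 0, 0], [0, 0, 0], [0, 0, 0]]' --delta_rot '[[0, 0, 0], [0, 0, 0], [0, 0, 0], [0, 0, 0], [0, 0, 0], [0, 0, 0], [0, 0, 0], [0, 0, 0], [0, 0, 0], [0, 0, 0]]'

```text
t: 28.45
tool_pos: [0.5902, 0.1942, 0.0188]
eef_rot: [[-0.97, -0.244, 0.001], [-0.244, 0.97, 0.0], [-0.001, 0.0, -1.0]]
wrist_force: [-0.1, 0.4, -0.4]
finger_gap: 0.438
grip_force: 0.0
```

Call:
jog_arm --offset '[[0, 0, 0], [0, 0, 0], [0, 0, 0], [0, 0, 0], [0, 0, 0], [0, 0, 0], [0, 0, 2], [0, 0, 3], [0, 0, 3], [0, 0, 2]]' --delta_rot '[[0, 0, 0], [0, 0, 0], [0, 0, 0], [0, 0, 0], [0, 0, 0], [0, 0, 0], [0, 0, 0], [0, 0, 0], [0, 0, 0], [0, 0, 0]]' --jaw 0.8 --force 25

```text
t: 29.45
tool_pos: [0.5903, 0.1942, 0.1202]
eef_rot: [[-0.97, -0.244, 0.001], [-0.244, 0.97, 0.0], [-0.001, 0.0, -1.0]]
wrist_force: [-0.1, -0.6, -0.0]
finger_gap: 0.13
grip_force: 25.0
```

Run:
```python
from h import *
s=st(); im,d,p=shot('wrist','w10.png')
print([(np.array(r['xyz']),round(r['score'],2)) for r in bot.spot_point('wrist','weight_0')[:7]])
T=s['tool_pos'];print(near(im,p,T[:2],.04,T[2]-.003))
a=rectify(im,p,T[:2],0.03,400,T[2]-.003)
cv2.imwrite('pics/r10.png',a)
```

```text
29.45 [0.5903 0.1942 0.1202] [-0.1487 -0.5604 -0.0435] 0.12964609765515042 24.99975621700287 [ 0.2803  0.3818  1.935  -0.      0.8235 -1.5367]
[[-0.9699 -0.2437  0.0012]
 [-0.2437  0.9699  0.0003]
 [-0.0013  0.     -1.    ]]
[(array([0.4341, 0.311 , 0.0006]), 0.87), (array([0.5718, 0.2973, 0.0027]), 0.85), (array([0.4884, 0.23  , 0.0012]), 0.75), (array([0.5888, 0.1938, 0.0971]), 0.74), (array([0.5129, 0.3694, 0.0008]), 0.71), (array([ 0.5466, -0.0291,  0.0118]), 0.69), (array([ 0.5088,  0.1532, -0.0044]), 0.67)]
[(np.float64(0.5857911648086536), np.float64(0.1944320107027111), np.float32(0.017984))]
```

View pics/r10.png

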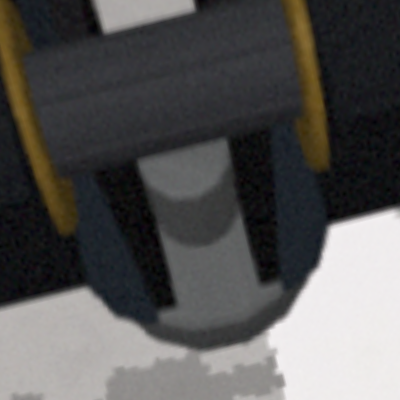

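The crop shows the steel weight hanging upright between the pads, with the disc's front edge at (210,340). It sits about 2 mm towards the camera. Next I place it.

Call:
jog_arm --offset '[[-0.04, -3.6, 0], [-0.04, -3.6, 0], [-0.08, -3.6, 0], [-0.08, -3.6, 0], [-0.08, -3.6, 0], [-0.08, -3.6, 0], [0, 0, 0], [0, 0, -2], [0, 0, -2], [0, 0, -1.5]]' --delta_rot '[[0, 0, 0], [0, 0, 0], [0, 0, 0], [0, 0, 0], [0, 0, 0], [0, 0, 0], [0, 0, 0], [0, 0, 0], [0, 0, 0], [0, 0, 0]]'

```text
t: 30.55
tool_pos: [0.5849, -0.0215, 0.0612]
eef_rot: [[-0.97, -0.244, -0.002], [-0.244, 0.97, 0.0], [0.002, 0.001, -1.0]]
wrist_force: [-0.0, 0.1, -0.7]
finger_gap: 0.127
grip_force: 25.0
```

Call:
jog_arm --offset '[[0, 0, -1.5], [0, 0, -1], [0, 0, -0.7], [0, 0, -0.5], [0, 0, -0.2], [0, 0, 0], [0, 0, 0], [0, 0, 0], [0, 0, 0], [0, 0, 0]]' --delta_rot '[[0, 0, 0], [0, 0, 0], [0, 0, 0], [0, 0, 0], [0, 0, 0], [0, 0, 0], [0, 0, 0], [0, 0, 0], [0, 0, 0], [0, 0, 0]]'

```text
t: 31.55
tool_pos: [0.586, -0.022, 0.0244]
eef_rot: [[-0.97, -0.244, 0.0], [-0.244, 0.97, -0.0], [-0.0, -0.0, -1.0]]
wrist_force: [-0.3, -1.0, -1.2]
finger_gap: 0.129
grip_force: 25.0
```

Call:
jog_arm --offset '[[0, 0, 0], [0, 0, 0], [0, 0, 0], [0, 0, 0], [0, 0, 1], [0, 0, 2.5], [0, 0, 4], [0, 0, 4], [-0.1, 3, 0], [-0.2, 4, 0]]' --delta_rot '[[0, 0, 0], [0, 0, 0], [0, 0, 0], [0, 0, 0], [0, 0, 0], [0, 0, 0], [0, 0, 0], [0, 0, 0], [0, 0, 0], [0, 0, 0]]' --jaw 2.6

```text
t: 32.55
tool_pos: [0.584, 0.0479, 0.1418]
eef_rot: [[-0.97, -0.241, 0.004], [-0.241, 0.97, 0.0], [-0.003, -0.001, -1.0]]
wrist_force: [-0.2, -0.1, -0.7]
finger_gap: 0.282
grip_force: 0.0
```

Call:
jog_arm --offset '[[-0.2, 4.2, 0], [-0.2, 4.2, 0], [-0.2, 4.2, 0], [-0.2, 4.2, 0], [-0.2, 4.2, 0], [-0.2, 4, 0], [0, 0, -1.5], [0, 0, -1.5], [0, 0, 0], [0, 0, 0]]' --delta_rot '[[0, 0, 0], [0, 0, 0], [0, 0, 0], [0, 0, 0], [0, 0, 0], [0, 0, 0], [0, 0, 0], [0, 0, 0], [0, 0, 0], [0, 0, 0]]' --jaw 4

```text
t: 33.55
tool_pos: [0.5707, 0.2969, 0.109]
eef_rot: [[-0.97, -0.243, -0.001], [-0.243, 0.97, -0.001], [0.001, -0.0, -1.0]]
wrist_force: [0.8, -0.4, 0.6]
finger_gap: 0.439
grip_force: 0.0
```

Run:
```python
from h import *
s=st(); im,d,p=shot('wrist','w11.png')
print([(np.array(r['xyz']),round(r['score'],2)) for r in bot.spot_point('wrist','weight_0')[:8]])
print(near(im,p,(.5705,.298)))
shot('scene'); print([(np.array(r['xyz']),round(r['score'],2)) for r in bot.spot_point('scene','weight_0')[:8]])
```

```text
33.55 [0.5707 0.2969 0.109 ] [ 0.7924 -0.3832  0.6141] 0.4392942970806339 0.0 [ 0.4434  0.4287  1.8907 -0.0001  0.8236 -1.3723]
[[-0.9701 -0.2425 -0.0012]
 [-0.2425  0.9701 -0.0006]
 [ 0.0013 -0.0003 -1.    ]]
[(array([ 0.5142,  0.3705, -0.0005]), 0.79), (array([ 0.4891,  0.2273, -0.0011]), 0.77), (array([0.5711, 0.2977, 0.0033]), 0.73), (array([ 0.4346,  0.3121, -0.0003]), 0.6), (array([ 0.5057,  0.1534, -0.0038]), 0.59)]
[(np.float32(0.56965), np.float32(0.29835), np.float32(0.01771))]
[(array([ 0.5439, -0.0284,  0.0062]), 0.78), (array([0.5705, 0.2986, 0.    ]), 0.71), (array([ 0.4892,  0.2251, -0.002 ]), 0.68), (array([ 0.5845, -0.0225,  0.006 ]), 0.61), (array([0.435 , 0.3137, 0.0028]), 0.58), (array([ 0.5043,  0.15  , -0.0053]), 0.5), (array([ 0.5123,  0.374 , -0.0001]), 0.47)]
```

Call:
jog_arm --offset '[[-0.1, 0.1, -2], [0, 0, -2.5], [0, 0, -2], [0, 0, -1.5], [0, 0, -0.7], [0, 0, -0.3], [0, 0, 0], [0, 0, 0], [0, 0, 0], [0, 0, 0]]' --delta_rot '[[0, 0, 0], [0, 0, 0], [0, 0, 0], [0, 0, 0], [0, 0, 0], [0, 0, 0], [0, 0, 0], [0, 0, 0], [0, 0, 0], [0, 0, 0]]'

```text
t: 34.75
tool_pos: [0.5702, 0.2992, 0.0199]
eef_rot: [[-0.97, -0.244, 0.001], [-0.244, 0.97, 0.0], [-0.001, 0.0, -1.0]]
wrist_force: [-0.4, -0.6, -0.3]
finger_gap: 0.434
grip_force: 0.0
```

Call:
jog_arm --offset '[[0, 0, 0], [0, 0, 0], [0, 0, 0], [0, 0, 0], [0, 0, 0], [0, 0, 0], [0, 0, 2], [0, 0, 3], [0, 0, 3], [0, 0, 2]]' --delta_rot '[[0, 0, 0], [0, 0, 0], [0, 0, 0], [0, 0, 0], [0, 0, 0], [0, 0, 0], [0, 0, 0], [0, 0, 0], [0, 0, 0], [0, 0, 0]]' --jaw 0.8

```text
t: 35.75
tool_pos: [0.5703, 0.2992, 0.1212]
eef_rot: [[-0.97, -0.244, 0.001], [-0.244, 0.97, 0.001], [-0.001, 0.0, -1.0]]
wrist_force: [0.9, 0.4, -1.2]
finger_gap: 0.13
grip_force: 25.0
```

Call:
jog_arm --offset '[[-0.1, -3.9, 0], [-0.1, -3.9, 0], [-0.11, -3.9, 0], [-0.11, -3.9, 0], [-0.11, -3.9, 0], [-0.11, -3.9, 0], [-0.11, -3.8, 0], [0, 0, -1], [0, 0, -2], [0, 0, -2]]' --delta_rot '[[0, 0, 0], [0, 0, 0], [0, 0, 0], [0, 0, 0], [0, 0, 0], [0, 0, 0], [0, 0, 0], [0, 0, 0], [0, 0, 0], [0, 0, 0]]'

```text
t: 36.75
tool_pos: [0.5625, 0.0271, 0.0687]
eef_rot: [[-0.97, -0.243, 0.001], [-0.243, 0.97, 0.0], [-0.001, -0.0, -1.0]]
wrist_force: [0.9, 0.4, -1.8]
finger_gap: 0.132
grip_force: 25.0
```

Call:
jog_arm --offset '[[0, 0, -2], [0, 0, -1], [0, 0, -0.7], [0, 0, -0.5], [0, 0, -0.3], [0, 0, 0], [0, 0, 0], [0, 0, 0], [0, 0, 0], [0, 0, 0]]' --delta_rot '[[0, 0, 0], [0, 0, 0], [0, 0, 0], [0, 0, 0], [0, 0, 0], [0, 0, 0], [0, 0, 0], [0, 0, 0], [0, 0, 0], [0, 0, 0]]'

```text
t: 37.75
tool_pos: [0.5629, 0.0271, 0.0249]
eef_rot: [[-0.97, -0.244, 0.001], [-0.244, 0.97, 0.0], [-0.001, -0.0, -1.0]]
wrist_force: [0.2, 2.1, 6.4]
finger_gap: 0.132
grip_force: 25.0
```

Call:
jog_arm --offset '[[0, 0, 0], [0, 0, 0], [0, 0, 0], [0, 0, 0], [0, 0, 1], [0, 0, 2.5], [0, 0, 4], [0, 0, 4], [-1, 2.5, 0], [-1.2, 3, 0]]' --delta_rot '[[0, 0, 0], [0, 0, 0], [0, 0, 0], [0, 0, 0], [0, 0, 0], [0, 0, 0], [0, 0, 0], [0, 0, 0], [0, 0, 0], [0, 0, 0]]' --jaw 2.6

```text
t: 38.75
tool_pos: [0.5413, 0.0821, 0.1416]
eef_rot: [[-0.97, -0.242, 0.003], [-0.242, 0.97, 0.0], [-0.003, -0.001, -1.0]]
wrist_force: [-0.2, -0.2, -1.1]
finger_gap: 0.287
grip_force: 0.0
```

Call:
jog_arm --offset '[[-1.7, 3.8, 0], [-1.8, 3.8, 0], [-1.8, 3.8, 0], [-1.8, 3.8, 0], [-1.8, 3.8, 0], [-1.7, 3.8, 0], [0, 0.5, -1.5], [0, 0, -1.5], [0, 0, 0], [0, 0, 0]]' --delta_rot '[[0, 0, 0], [0, 0, 0], [0, 0, 0], [0, 0, 0], [0, 0, 0], [0, 0, 0], [0, 0, 0], [0, 0, 0], [0, 0, 0], [0, 0, 0]]' --jaw 4

```text
t: 39.75
tool_pos: [0.4345, 0.3138, 0.1089]
eef_rot: [[-0.97, -0.242, -0.001], [-0.242, 0.97, -0.001], [0.001, -0.001, -1.0]]
wrist_force: [-0.0, -0.5, -0.3]
finger_gap: 0.437
grip_force: 0.0
```

Run:
```python
from h import *
s=st(); im,d,p=shot('wrist','w12.png')
print([(np.array(r['xyz']),round(r['score'],2)) for r in bot.spot_point('wrist','weight_0')[:8]])
print(near(im,p,(.4345,.313)))
shot('scene','s12.png'); print([(np.array(r['xyz']),round(r['score'],2)) for r in bot.spot_point('scene','weight_0')[:8]])
```

```text
39.75 [0.4345 0.3138 0.1089] [-0.0044 -0.4502 -0.2813] 0.4372920794011983 0.0 [ 0.5821  0.2828  2.107  -0.0001  0.7534 -1.2335]
[[-0.9702 -0.2424 -0.0012]
 [-0.2424  0.9702 -0.0009]
 [ 0.0014 -0.0006 -1.    ]]
[(array([0.5139, 0.3688, 0.0015]), 0.98), (array([0.4338, 0.3122, 0.0008]), 0.82), (array([ 0.5099,  0.1488, -0.0012]), 0.71), (array([0.5626, 0.0294, 0.01  ]), 0.66), (array([0.4881, 0.2304, 0.0015]), 0.61)]
[(np.float32(0.43155), np.float32(0.31454998), np.float32(0.01705))]
[(array([0.5046, 0.1505, 0.0003]), 0.76), (array([0.5615, 0.0274, 0.0049]), 0.69), (array([ 0.5864, -0.0254,  0.0065]), 0.63), (array([ 0.5455, -0.0255,  0.0053]), 0.61), (array([0.489 , 0.2278, 0.0024]), 0.56), (array([ 0.4371,  0.3176, -0.0007]), 0.53), (array([ 0.5148,  0.3744, -0.0006]), 0.47)]
```

Call:
jog_arm --offset '[[-0.1, 0, -2], [0, 0, -2.5], [0, 0, -2], [0, 0, -1.5], [0, 0, -0.7], [0, 0, -0.2], [0, 0, 0], [0, 0, 0], [0, 0, 0], [0, 0, 0]]' --delta_rot '[[0, 0, 0], [0, 0, 0], [0, 0, 0], [0, 0, 0], [0, 0, 0], [0, 0, 0], [0, 0, 0], [0, 0, 0], [0, 0, 0], [0, 0, 0]]'

```text
t: 40.95
tool_pos: [0.4337, 0.3152, 0.0208]
eef_rot: [[-0.97, -0.244, 0.001], [-0.244, 0.97, 0.0], [-0.001, 0.0, -1.0]]
wrist_force: [1.3, -0.2, -0.4]
finger_gap: 0.439
grip_force: 0.0
```

Call:
jog_arm --offset '[[0, 0, 0], [0, 0, 0], [0, 0, 0], [0, 0, 0], [0, 0, 0], [0, 0, 0], [0, 0, 2], [0, 0, 3], [0, 0, 3], [0, 0, 2]]' --delta_rot '[[0, 0, 0], [0, 0, 0], [0, 0, 0], [0, 0, 0], [0, 0, 0], [0, 0, 0], [0, 0, 0], [0, 0, 0], [0, 0, 0], [0, 0, 0]]' --jaw 0.8

```text
t: 41.95
tool_pos: [0.4338, 0.3153, 0.1221]
eef_rot: [[-0.97, -0.244, 0.001], [-0.244, 0.97, 0.001], [-0.001, 0.0, -1.0]]
wrist_force: [-0.1, 0.5, -1.9]
finger_gap: 0.128
grip_force: 25.0
```

Call:
jog_arm --offset '[[1, -3.9, 0], [1, -3.9, 0], [1, -3.9, 0], [1, -3.9, 0], [1, -3.9, 0], [1, -3.9, 0], [1, -3.9, 0], [1, -3.65, 0], [0, 0, 0], [0, 0, 0]]' --delta_rot '[[0, 0, 0], [0, 0, 0], [0, 0, 0], [0, 0, 0], [0, 0, 0], [0, 0, 0], [0, 0, 0], [0, 0, 0], [0, 0, 0], [0, 0, 0]]'

```text
t: 42.95
tool_pos: [0.5132, 0.005, 0.1201]
eef_rot: [[-0.97, -0.242, -0.0], [-0.242, 0.97, 0.0], [0.0, 0.0, -1.0]]
wrist_force: [-0.3, 1.1, -1.8]
finger_gap: 0.134
grip_force: 25.0
```

Call:
jog_arm --offset '[[0, 0, -2], [0, 0, -2], [0, 0, -2], [0, 0, -1.5], [0, 0, -1], [0, 0, -0.6], [0, 0, -0.3], [0, 0, 0], [0, 0, 0], [0, 0, 0]]' --delta_rot '[[0, 0, 0], [0, 0, 0], [0, 0, 0], [0, 0, 0], [0, 0, 0], [0, 0, 0], [0, 0, 0], [0, 0, 0], [0, 0, 0], [0, 0, 0]]'

```text
t: 43.95
tool_pos: [0.5137, 0.0055, 0.0267]
eef_rot: [[-0.97, -0.244, 0.001], [-0.244, 0.97, -0.0], [-0.001, -0.0, -1.0]]
wrist_force: [-0.1, -0.3, -1.0]
finger_gap: 0.131
grip_force: 25.0
```

Call:
jog_arm --offset '[[0, 0, 0], [0, 0, 0], [0, 0, 0], [0, 0, 0], [0, 0, 1], [0, 0, 2.5], [0, 0, 4], [0, 0, 4], [1.5, -0.4, 4], [2.5, -0.3, 4]]' --delta_rot '[[0, 0, 0], [0, 0, 0], [0, 0, 0], [0, 0, 0], [0, 0, 0], [0, 0, 0], [0, 0, 0], [0, 0, 0], [0, 0, 0], [0, 0, 0]]' --jaw 2.6

```text
t: 44.95
tool_pos: [0.5526, -0.0015, 0.2239]
eef_rot: [[-0.97, -0.244, 0.0], [-0.244, 0.97, -0.0], [-0.0, -0.0, -1.0]]
wrist_force: [0.5, 1.2, -0.7]
finger_gap: 0.284
grip_force: 0.0
```

Call:
jog_arm --offset '[[2, 0.1, 3], [3, 0.1, 0], [3, 0.1, 0], [0, 0, 0], [0, 0, 0], [0, 0, 0], [0, 0, 0], [0, 0, 0], [0, 0, 0], [0, 0, 0]]' --delta_rot '[[0, 0, 0], [0, 0, 0], [0, 0, 0], [0, 0, 0], [0, 0, 0], [0, 0, 0], [0, 0, 0], [0, 0, 0], [0, 0, 0], [0, 0, 0]]' --jaw 4

```text
t: 45.95
tool_pos: [0.6332, 0.0015, 0.2514]
eef_rot: [[-0.97, -0.244, 0.0], [-0.244, 0.97, -0.0], [-0.0, -0.0, -1.0]]
wrist_force: [-0.8, -0.4, 0.6]
finger_gap: 0.439
grip_force: 0.0
```

Run:
```python
from h import *
s=st(); im,d,p=shot('wrist','w13.png')
print([(np.array(r['xyz']),round(r['score'],2)) for r in bot.spot_point('wrist','weight_0')[:8]])
print([(np.array(r['xyz']),round(r['score'],2)) for r in bot.spot_point('wrist','lid_pull')[:2]])
cv2.imwrite('pics/r13.png',rectify(im,p,(0.55,-0.015),0.08,400,0.022))
```

```text
45.95 [0.6332 0.0015 0.2514] [-0.8475 -0.3775  0.6282] 0.43873055412023404 0.0 [-0.0344  0.2341  1.8521 -0.      1.0553 -1.8513]
[[-0.9699 -0.2437  0.0001]
 [-0.2437  0.9699 -0.    ]
 [-0.0001 -0.     -1.    ]]
[(array([0.5651, 0.0289, 0.0082]), 0.98), (array([ 0.5449, -0.0292,  0.0056]), 0.74), (array([0.4873, 0.2279, 0.0021]), 0.74), (array([0.5126, 0.0016, 0.0029]), 0.68), (array([ 0.5852, -0.0223,  0.0037]), 0.66), (array([ 0.5072,  0.152 , -0.0026]), 0.65)]
[(array([0.6773, 0.0257, 0.1738]), 0.59)]
```

View pics/r13.png

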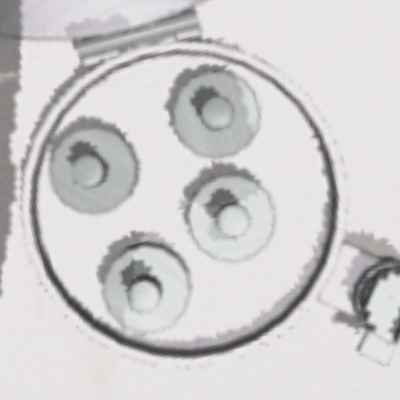

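All four weights stand flat and apart inside, at (217,110), (93,165), (232,217) and (145,287) in the crop. Next I re-grip the pull and close the lid along the same arc.

Call:
jog_arm --offset '[[1.6, 0.85, 0], [1.6, 0.85, 0], [1.5, 0.85, 0], [0, 0, -2], [0, 0, -3], [0, 0, -2.5], [0, 0, -2.2], [0, 0, 0], [0, 0, 0], [0, 0, 0]]' --delta_rot '[[0, 0, 0], [0, 0, 0], [0, 0, 0], [0, 0, 0], [0, 0, 0], [0, 0, 0], [0, 0, 0], [0, 0, 0], [0, 0, 0], [0, 0, 0]]'

```text
t: 47.1
tool_pos: [0.6812, 0.027, 0.1559]
eef_rot: [[-0.97, -0.244, 0.002], [-0.244, 0.97, -0.0], [-0.002, -0.0, -1.0]]
wrist_force: [0.7, -0.2, 0.0]
finger_gap: 0.438
grip_force: 0.0
```

Call:
jog_arm --offset '[[0, 0, 0], [0, 0, 0], [0, 0, 0], [0, 0, 0], [0, 0, 0], [0, 0, 0], [0, 0, 0], [0, 0, 0], [0, 0, 0], [0, 0, 0]]' --delta_rot '[[0, 0, 0], [0, 0, 0], [0, 0, 0], [0, 0, 0], [0, 0, 0], [0, 0, 0], [0, 0, 0], [0, 0, 0], [0, 0, 0], [0, 0, 0]]' --jaw 1 --force 12

```text
t: 48.1
tool_pos: [0.681, 0.0266, 0.1548]
eef_rot: [[-0.97, -0.244, 0.001], [-0.244, 0.97, -0.001], [-0.001, -0.001, -1.0]]
wrist_force: [1.5, -5.3, 3.8]
finger_gap: 0.197
grip_force: 12.0
```

Run:
```python
from h import *
s=st()
H=np.array([.617,.006,.022]);a=np.radians(14.5);ex=np.array([np.cos(a),np.sin(a),0])
G=np.array(s['tool_pos'])+[0,0,.0188];v=G-H;r=np.hypot(v@ex,v[2]);t1=np.arctan2(v[2],-v@ex);print(r,t1)
th=np.linspace(t1,.068,31);rr=np.linspace(r,.1647,31)
P=np.array([H-ex*q*np.cos(t)+[0,0,q*np.sin(t)] for t,q in zip(th,rr)])
print(np.round(np.diff(P,axis=0)*100,2).tolist())
```

```text
48.1 [0.681  0.0266 0.1548] [ 1.5405 -5.3254  3.7661] 0.19745247537306396 12.00754165649414 [ 0.0051  0.4194  1.7995 -0.0008  0.9215 -1.8115]
[[-0.9698 -0.2438  0.0012]
 [-0.2438  0.9698 -0.0006]
 [-0.0011 -0.0009 -1.    ]]
0.16582691056457827 1.987322851219852
[[-0.95, -0.25, 0.39], [-0.98, -0.25, 0.33], [-0.99, -0.26, 0.27], [-1.01, -0.26, 0.2], [-1.02, -0.26, 0.13], [-1.02, -0.26, 0.06], [-1.03, -0.27, -0.0], [-1.02, -0.26, -0.07], [-1.02, -0.26, -0.14], [-1.01, -0.26, -0.2], [-0.99, -0.26, -0.27], [-0.97, -0.25, -0.34], [-0.95, -0.25, -0.4], [-0.92, -0.24, -0.46], [-0.89, -0.23, -0.52], [-0.86, -0.22, -0.58], [-0.82, -0.21, -0.63], [-0.78, -0.2, -0.69], [-0.73, -0.19, -0.74], [-0.69, -0.18, -0.78], [-0.64, -0.16, -0.83], [-0.58, -0.15, -0.87], [-0.53, -0.14, -0.9], [-0.47, -0.12, -0.94], [-0.41, -0.11, -0.96], [-0.35, -0.09, -0.99], [-0.29, -0.08, -1.01], [-0.23, -0.06, -1.03], [-0.16, -0.04, -1.04], [-0.1, -0.03, -1.05]]
```

Call:
jog_arm --offset '[[-0.95, -0.25, 0.39], [-0.98, -0.25, 0.33], [-0.99, -0.26, 0.27], [-1.01, -0.26, 0.2], [-1.02, -0.26, 0.13], [-1.02, -0.26, 0.06], [-1.03, -0.27, 0], [-1.02, -0.26, -0.07], [-1.02, -0.26, -0.14], [-1.01, -0.26, -0.2]]' --delta_rot '[[0, 0, 0], [0, 0, 0], [0, 0, 0], [0, 0, 0], [0, 0, 0], [0, 0, 0], [0, 0, 0], [0, 0, 0], [0, 0, 0], [0, 0, 0]]'

```text
t: 49.1
tool_pos: [0.5809, -0.0001, 0.1649]
eef_rot: [[-0.97, -0.244, 0.003], [-0.244, 0.97, -0.002], [-0.003, -0.003, -1.0]]
wrist_force: [6.9, -14.4, -0.7]
finger_gap: 0.198
grip_force: 12.0
```

Call:
jog_arm --offset '[[-0.99, -0.25, -0.27], [-0.97, -0.24, -0.34], [-0.95, -0.24, -0.4], [-0.92, -0.23, -0.46], [-0.89, -0.22, -0.52], [-0.86, -0.21, -0.58], [-0.82, -0.2, -0.63], [-0.78, -0.19, -0.69], [-0.73, -0.18, -0.74], [-0.69, -0.17, -0.78]]' --delta_rot '[[0, 0, 0], [0, 0, 0], [0, 0, 0], [0, 0, 0], [0, 0, 0], [0, 0, 0], [0, 0, 0], [0, 0, 0], [0, 0, 0], [0, 0, 0]]'

```text
t: 50.1
tool_pos: [0.4954, -0.0219, 0.1107]
eef_rot: [[-0.97, -0.244, 0.004], [-0.244, 0.97, -0.003], [-0.003, -0.004, -1.0]]
wrist_force: [5.6, -22.3, 2.1]
finger_gap: 0.222
grip_force: 12.0
```

Call:
jog_arm --offset '[[-0.64, -0.15, -0.83], [-0.58, -0.14, -0.87], [-0.53, -0.13, -0.9], [-0.47, -0.12, -0.94], [-0.41, -0.11, -0.96], [-0.35, -0.09, -0.99], [-0.29, -0.08, -1.01], [-0.23, -0.06, -1.03], [-0.16, -0.04, -1.04], [0, 0, 0]]' --delta_rot '[[0, 0, 0], [0, 0, 0], [0, 0, 0], [0, 0, 0], [0, 0, 0], [0, 0, 0], [0, 0, 0], [0, 0, 0], [0, 0, 0], [0, 0, 0]]'

```text
t: 51.1
tool_pos: [0.4584, -0.0306, 0.0239]
eef_rot: [[-0.97, -0.244, 0.002], [-0.244, 0.97, -0.001], [-0.002, -0.002, -1.0]]
wrist_force: [3.2, -24.1, -1.0]
finger_gap: 0.248
grip_force: 12.0
```

Call:
jog_arm --offset '[[0, -0.15, 0], [0, -0.1, 0], [0, 0, 0], [-0.05, -0.03, -0.5], [-0.05, 0, -0.5], [0, 0, 0], [0, 0, -0.1], [0, 0, 0], [0, 0, 0], [0, 0, 0]]' --delta_rot '[[0, 0, 0], [0, 0, 0], [0, 0, 0], [0, 0, 0], [0, 0, 0], [0, 0, 0], [0, 0, 0], [0, 0, 0], [0, 0, 0], [0, 0, 0]]'

```text
t: 52.1
tool_pos: [0.4578, -0.0333, 0.0137]
eef_rot: [[-0.97, -0.244, 0.003], [-0.244, 0.97, -0.001], [-0.002, -0.002, -1.0]]
wrist_force: [3.2, -22.7, -1.5]
finger_gap: 0.196
grip_force: 12.0
```

Run:
```python
from h import *
s=st(); im,d,p=shot('side','s14.png')
print([(np.array(r['xyz']),round(r['score'],2)) for r in bot.spot_point('side','lid_pull')[:2]])
```

```text
52.1 [ 0.4578 -0.0333  0.0137] [  3.2135 -22.7068  -1.5167] 0.1962759852549788 11.998556116595864 [-0.1227  0.3741  2.2618 -0.0022  0.5028 -1.9384]
[[-0.9697 -0.2443  0.0028]
 [-0.2443  0.9697 -0.0014]
 [-0.0023 -0.002  -1.    ]]
[(array([ 0.4575, -0.0384,  0.0428]), 0.68)]
```

Call:
jog_arm --offset '[[0, -0.1, 0], [0, 0, 0], [0, 0, 0], [0, 0, 0], [0, 0, 1], [0, 0, 2], [0, 0, 2], [0, 0, 0], [0, 0, 0], [0, 0, 0]]' --delta_rot '[[0, 0, 0], [0, 0, 0], [0, 0, 0], [0, 0, 0], [0, 0, 0], [0, 0, 0], [0, 0, 0], [0, 0, 0], [0, 0, 0], [0, 0, 0]]' --jaw 4

```text
t: 53.2
tool_pos: [0.4559, -0.0331, 0.0628]
eef_rot: [[-0.97, -0.244, -0.001], [-0.244, 0.97, 0.0], [0.001, 0.0, -1.0]]
wrist_force: [0.6, 0.5, -0.0]
finger_gap: 0.438
grip_force: 0.0
```

Call:
jog_arm --offset '[[0, 0, 0], [0, 0, 0], [0, 0, 0], [0, 0, 0], [0, 0, 0], [0, 0, 0], [0, 0, 0], [0, 0, -0.7], [0, 0, -0.7], [0, 0, 0]]' --delta_rot '[[0, 0, 0], [0, 0, 0], [0, 0, 0], [0, 0, 0], [0, 0, 0], [0, 0, 0], [0, 0, 0], [0, 0, 0], [0, 0, 0], [0, 0, 0]]' --jaw 0

```text
t: 54.2
tool_pos: [0.4556, -0.0331, 0.0481]
eef_rot: [[-0.97, -0.244, -0.002], [-0.244, 0.97, 0.0], [0.002, 0.001, -1.0]]
wrist_force: [-0.6, -0.5, -0.1]
finger_gap: 0.004
grip_force: 0.0
```

Call:
jog_arm --offset '[[0, 0, -0.3], [0, 0, -0.2], [0, 0, -0.2], [0, 0, -0.2], [0, 0, -0.1], [0, 0, -0.1], [0, 0, 0], [0, 0, 0], [0, 0, 0], [0, 0, 0]]' --delta_rot '[[0, 0, 0], [0, 0, 0], [0, 0, 0], [0, 0, 0], [0, 0, 0], [0, 0, 0], [0, 0, 0], [0, 0, 0], [0, 0, 0], [0, 0, 0]]'

```text
t: 55.2
tool_pos: [0.4563, -0.0332, 0.0387]
eef_rot: [[-0.97, -0.244, -0.0], [-0.244, 0.97, -0.0], [0.0, 0.0, -1.0]]
wrist_force: [-6.0, -0.8, 16.1]
finger_gap: 0.007
grip_force: 8.0
```

Call:
jog_arm --offset '[[0, 0, 2], [0, 0, 3], [0, 0, 4], [-0.5, -3, 0], [-0.5, -3, 0], [-0.5, -3, 0], [-0.5, -3, 0], [-0.5, -3, 0], [-0.5, -3, 0], [-0.5, -3, 0]]' --delta_rot '[[0, 0, 0], [0, 0, 0], [0, 0, -8.3], [0, 0, -8.3], [0, 0, -8.3], [0, 0, -8.3], [0, 0, -8.3], [0, 0, -8.3], [0, 0, -8.3], [0, 0, -8.3]]' --jaw 5

```text
t: 56.2
tool_pos: [0.421, -0.2444, 0.1283]
eef_rot: [[-0.607, 0.795, 0.0], [0.795, 0.607, -0.0], [-0.0, 0.0, -1.0]]
wrist_force: [1.0, 0.0, 0.6]
finger_gap: 0.548
grip_force: 0.0
```

Call:
jog_arm --offset '[[-0.5, -2.5, 0], [0, 0, 0], [0, 0, 0], [0, 0, 0], [0, 0, 0], [0, 0, 0], [0, 0, 0], [0, 0, 0], [0, 0, 0], [0, 0, 0]]' --delta_rot '[[0, 0, -8.3], [0, 0, -8.3], [0, 0, 0], [0, 0, 0], [0, 0, 0], [0, 0, 0], [0, 0, 0], [0, 0, 0], [0, 0, 0], [0, 0, 0]]'

```text
t: 57.2
tool_pos: [0.4163, -0.2682, 0.1282]
eef_rot: [[-0.36, 0.933, 0.0], [0.933, 0.36, -0.0], [-0.0, 0.0, -1.0]]
wrist_force: [-0.0, -0.4, 0.3]
finger_gap: 0.544
grip_force: 0.0
```

Run:
```python
from h import *
s=st();R=np.array(s['eef_rot']);print('yaw',np.degrees(np.arctan2(R[1,1],R[0,1])))
im,d,p=shot('wrist','w15.png')
print([(np.array(r['xyz']),round(r['score'],2)) for r in bot.spot_point('wrist','key')[:2]])
shot('scene')
for t in('lid_pull','lid_hinge'):print([(np.array(r['xyz']),round(r['score'],2)) for r in bot.spot_point('scene',t)[:1]])
```

```text
57.2 [ 0.4163 -0.2682  0.1282] [-0.0095 -0.407   0.3281] 0.5444578961624622 0.0 [-0.6193  0.1892  2.1816 -0.      0.7708 -0.9878]
[[-0.3603  0.9329  0.    ]
 [ 0.9329  0.3603 -0.    ]
 [-0.      0.     -1.    ]]
yaw 21.115755318458103
[(array([ 0.4175, -0.2666,  0.0157]), 0.6)]
[(array([ 0.4606, -0.0375,  0.0385]), 0.62)]
[]
```

Call:
jog_arm --offset '[[-0.03, -0.05, -2], [0, 0, -2], [0, 0, -2], [0, 0, -1.5], [0, 0, -0.7], [0, 0, -0.4], [0, 0, 0], [0, 0, 0], [0, 0, 0], [0, 0, 0]]' --delta_rot '[[0, 0, 0], [0, 0, 0], [0, 0, 0], [0, 0, 0], [0, 0, 0], [0, 0, 0], [0, 0, 0], [0, 0, 0], [0, 0, 0], [0, 0, 0]]'

```text
t: 58.45
tool_pos: [0.4163, -0.2689, 0.0427]
eef_rot: [[-0.36, 0.933, 0.001], [0.933, 0.36, -0.001], [-0.001, 0.0, -1.0]]
wrist_force: [0.1, 0.7, 0.4]
finger_gap: 0.546
grip_force: 0.0
```

Call:
jog_arm --offset '[[0, 0, 0], [0, 0, 0], [0, 0, 0], [0, 0, 0], [0, 0, 0], [0, 0, 0], [0, 0, 0], [0, 0, 0], [0, 0, 0], [0, 0, 0]]' --delta_rot '[[0, 0, 0], [0, 0, 0], [0, 0, 0], [0, 0, 0], [0, 0, 0], [0, 0, 0], [0, 0, 0], [0, 0, 0], [0, 0, 0], [0, 0, 0]]' --jaw 0.5 --force 40

```text
t: 59.45
tool_pos: [0.416, -0.2687, 0.0422]
eef_rot: [[-0.36, 0.933, 0.0], [0.933, 0.36, -0.0], [-0.0, -0.0, -1.0]]
wrist_force: [-0.1, -0.2, -0.8]
finger_gap: 0.151
grip_force: 40.0
```

Call:
jog_arm --offset '[[0, 0, 2], [0, 0, 3], [0, 0, 4], [2.13, 2.23, 0], [2.13, 2.23, 0], [2.13, 2.23, 0], [2.13, 2.23, 0], [2.13, 2.23, 0], [2.13, 2.23, 0], [2.13, 2.23, 0]]' --delta_rot '[[0, 0, 0], [0, 0, 0], [0, 0, 0], [0, 0, 7], [0, 0, 7], [0, 0, 7], [0, 0, 7], [0, 0, 7], [0, 0, 7], [0, 0, 7]]'

```text
t: 60.45
tool_pos: [0.5658, -0.1115, 0.1322]
eef_rot: [[-0.942, 0.336, -0.0], [0.336, 0.942, 0.0], [0.0, -0.0, -1.0]]
wrist_force: [-0.8, 0.6, -1.5]
finger_gap: 0.151
grip_force: 40.0
```

Run:
```python
from h import *
s=st(); im,d,p=shot('wrist','w16.png')
print([(np.array(r['xyz']),round(r['score'],2)) for r in bot.spot_point('wrist','lock_slot')[:2]],[(np.array(r['xyz']),round(r['score'],2)) for r in bot.spot_point('wrist','key')[:1]])
a=rectify(im,p,(0.5095,-0.0925),0.03,400,0.045)
T=s['tool_pos'];b=rectify(im,p,T[:2],0.03,400,T[2]-.0119)
cv2.imwrite('pics/r16.png',np.hstack([a,b]))
```

```text
60.45 [ 0.5658 -0.1115  0.1322] [-0.8171  0.6037 -1.5313] 0.15092994671100504 39.99949872493744 [-0.2349  0.3019  2.0216 -0.      0.8182 -1.4636]
[[-0.942   0.3355 -0.0002]
 [ 0.3355  0.942   0.    ]
 [ 0.0002 -0.     -1.    ]]
[(array([ 0.5075, -0.0905,  0.0435]), 0.62)] [(array([ 0.5653, -0.1082,  0.1055]), 0.85)]
```

View pics/r16.png

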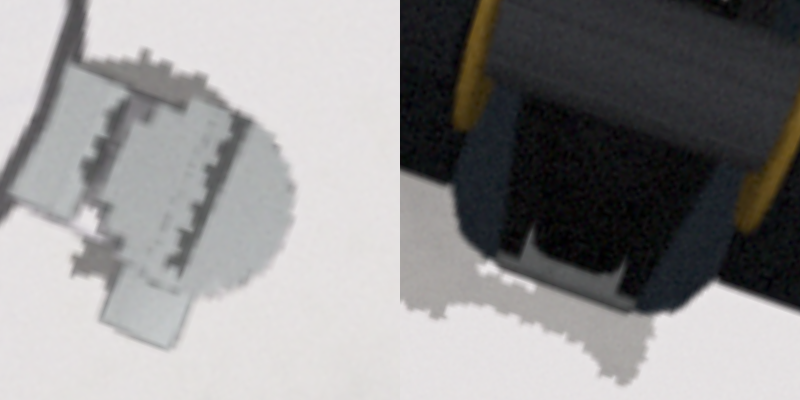

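The crop shows the slot through (198,197) at about 158° in the world, with the key square in the fingers. That puts the slot at (0.5096, -0.0928).

Call:
jog_arm --offset '[[-1.12, 0.38, 0], [-1.12, 0.38, 0], [-1.12, 0.37, 0], [-1.13, 0.37, 0], [-1.13, 0.37, 0], [0, 0, -2.5], [0, 0, -2.4], [0, 0, 0], [0, 0, 0], [0, 0, 0]]' --delta_rot '[[0, 0, -1], [0, 0, -1], [0, 0, 0], [0, 0, 0], [0, 0, 0], [0, 0, 0], [0, 0, 0], [0, 0, 0], [0, 0, 0], [0, 0, 0]]'

```text
t: 61.6
tool_pos: [0.5094, -0.094, 0.0844]
eef_rot: [[-0.928, 0.373, 0.001], [0.373, 0.928, -0.0], [-0.001, 0.0, -1.0]]
wrist_force: [0.3, 0.4, -1.1]
finger_gap: 0.152
grip_force: 40.0
```

Call:
jog_arm --offset '[[0, 0.06, 0], [0, 0, 0], [0, 0, -0.4], [0, 0, -0.4], [0, 0, -0.2], [0, 0, -0.2], [0, 0, -0.2], [0, 0, 0], [0, 0, 0], [0, 0, 0]]' --delta_rot '[[0, 0, 0], [0, 0, 0], [0, 0, 0], [0, 0, 0], [0, 0, 0], [0, 0, 0], [0, 0, 0], [0, 0, 0], [0, 0, 0], [0, 0, 0]]'

```text
t: 62.6
tool_pos: [0.509, -0.0933, 0.0693]
eef_rot: [[-0.928, 0.373, 0.0], [0.373, 0.928, -0.0], [-0.0, -0.0, -1.0]]
wrist_force: [-0.0, 0.5, -0.8]
finger_gap: 0.148
grip_force: 40.0
```

Key's tip is in without resistance; I go deeper.

Call:
jog_arm --offset '[[0, 0, -0.1], [0, 0, -0.1], [0, 0, -0.1], [0, 0, -0.1], [0, 0, 0], [0, 0, 0], [0, 0, 0], [0, 0, 0], [0, 0, 0], [0, 0, 0]]' --delta_rot '[[0, 0, 0], [0, 0, 0], [0, 0, 0], [0, 0, 0], [0, 0, 0], [0, 0, 0], [0, 0, 0], [0, 0, 0], [0, 0, 0], [0, 0, 0]]'

```text
t: 63.6
tool_pos: [0.5089, -0.0933, 0.0652]
eef_rot: [[-0.928, 0.373, -0.0], [0.373, 0.928, -0.0], [0.0, -0.0, -1.0]]
wrist_force: [0.8, 0.9, -1.2]
finger_gap: 0.153
grip_force: 40.0
```

Call:
jog_arm --offset '[[0, 0, -0.1], [0, 0, -0.1], [0, 0, 0], [0.02, 0.01, 0], [0.02, 0.01, 0], [0.02, 0.01, 0], [0.02, 0.01, 0], [0, 0, 0], [0, 0, 0], [0, 0, 0]]' --delta_rot '[[0, 0, 0], [0, 0, 0], [0, 0, -7], [0, 0, -7], [0, 0, -7], [0, 0, -7], [0, 0, -7], [0, 0, -7], [0, 0, -7], [0, 0, -7]]'

```text
t: 64.6
tool_pos: [0.51, -0.0928, 0.0632]
eef_rot: [[-0.205, 0.979, 0.001], [0.979, 0.205, 0.0], [-0.0, 0.001, -1.0]]
wrist_force: [3.1, 0.9, -0.5]
finger_gap: 0.15
grip_force: 40.0
```

Call:
jog_arm --offset '[[0, 0, 0], [0, 0, 0], [0, 0, 0], [0, 0, 0], [0, 0, 0], [0, 0, 0], [0, 0, 0], [0, 0, 0], [0, 0, 0], [0, 0, 0]]' --delta_rot '[[0, 0, -6], [0, 0, -6], [0, 0, -6], [0, 0, -6], [0, 0, -4], [0, 0, -4], [0, 0, -4], [0, 0, -2], [0, 0, 0], [0, 0, 0]]'

```text
t: 65.6
tool_pos: [0.5101, -0.093, 0.0633]
eef_rot: [[0.436, 0.9, 0.001], [0.9, -0.436, -0.0], [0.0, 0.001, -1.0]]
wrist_force: [2.2, 0.8, -0.6]
finger_gap: 0.149
grip_force: 40.0
```

Run:
```python
from h import *
s=st(); print(s['torque'])
```

```text
65.6 [ 0.5101 -0.093   0.0633] [ 2.1544  0.7804 -0.5899] 0.14928986991140186 39.99925196170807 [-0.2252  0.3409  2.1486 -0.      0.6513  0.2256]
[[ 0.4357  0.9001  0.0007]
 [ 0.9001 -0.4357 -0.0002]
 [ 0.0002  0.0007 -1.    ]]
[-0.0275 -0.5261  0.062 ]
```

Call:
jog_arm --offset '[[0, 0, 0], [0, 0, 0], [0, 0, 0], [0, 0, 0], [0, 0, 0], [0, 0, 0], [0, 0, 0], [0, 0, 0], [0, 0, 0], [0, 0, 0]]' --delta_rot '[[0, 0, -1], [0, 0, -1], [0, 0, -1], [0, 0, 0], [0, 0, 0], [0, 0, 0], [0, 0, 0], [0, 0, 0], [0, 0, 0], [0, 0, 0]]'

```text
t: 66.6
tool_pos: [0.5097, -0.0929, 0.0632]
eef_rot: [[0.483, 0.875, 0.0], [0.875, -0.483, -0.0], [0.0, 0.0, -1.0]]
wrist_force: [3.6, -0.1, -1.0]
finger_gap: 0.152
grip_force: 40.0
```

Run:
```python
from h import *
s=st(); print(s['torque'])
```

```text
66.6 [ 0.5097 -0.0929  0.0632] [ 3.5807 -0.1287 -1.0168] 0.1515537433281015 39.99950051307678 [-0.2253  0.3409  2.1489 -0.      0.6518  0.2791]
[[ 0.4833  0.8755  0.0001]
 [ 0.8755 -0.4833 -0.    ]
 [ 0.      0.0001 -1.    ]]
[-0.0864 -0.5812  0.0308]
```

Call:
jog_arm --offset '[[0, 0, 0], [0, 0, 0], [0, 0, 0], [0, 0, 0], [0, 0, 0], [0, 0, 0], [0, 0, 0], [0, 0, 0], [0, 0, 0], [0, 0, 0]]' --delta_rot '[[0, 0, -1], [0, 0, -1], [0, 0, -1], [0, 0, 0], [0, 0, 0], [0, 0, 0], [0, 0, 0], [0, 0, 0], [0, 0, 0], [0, 0, 0]]'

```text
t: 67.6
tool_pos: [0.51, -0.093, 0.0633]
eef_rot: [[0.529, 0.849, 0.001], [0.849, -0.529, -0.0], [0.0, 0.001, -1.0]]
wrist_force: [4.1, -2.9, -2.3]
finger_gap: 0.148
grip_force: 40.0
```

Run:
```python
from h import *
s=st(); print(s['torque'])
```

```text
67.6 [ 0.51   -0.093   0.0633] [ 4.1017 -2.9006 -2.2682] 0.14798722859639954 39.99996721744537 [-0.2253  0.3409  2.1486 -0.0003  0.6513  0.3324]
[[ 0.5291  0.8486  0.0007]
 [ 0.8486 -0.5291 -0.0003]
 [ 0.0001  0.0008 -1.    ]]
[-0.5312 -0.8977  0.1016]
```

Call:
jog_arm --offset '[[0, 0, 0], [0, 0, 0], [0, 0, 0], [0, 0, 0], [0, 0, 0], [0, 0, 0], [0, 0, 0], [0, 0, 0], [0, 0, 0], [0, 0, 0]]' --delta_rot '[[0, 0, -1], [0, 0, -1], [0, 0, 0], [0, 0, 0], [0, 0, 0], [0, 0, 0], [0, 0, 0], [0, 0, 0], [0, 0, 0], [0, 0, 0]]'

```text
t: 68.6
tool_pos: [0.5101, -0.0931, 0.0633]
eef_rot: [[0.558, 0.83, 0.001], [0.83, -0.558, -0.0], [0.0, 0.001, -1.0]]
wrist_force: [5.4, -3.6, -2.7]
finger_gap: 0.152
grip_force: 40.0
```

Run:
```python
from h import *
s=st(); print(s['torque'])
```

```text
68.6 [ 0.5101 -0.0931  0.0633] [ 5.4293 -3.5514 -2.7098] 0.1519888487856995 40.00121533870697 [-0.2253  0.341   2.1485 -0.0004  0.6512  0.3672]
[[ 0.5582  0.8297  0.0009]
 [ 0.8297 -0.5582 -0.0004]
 [ 0.0001  0.001  -1.    ]]
[-0.5956 -1.024   0.1992]
```

Call:
jog_arm --offset '[[0, 0, 0], [0, 0, 0], [0, 0, 0], [0, 0, 0], [0, 0, 0.5], [0, 0, 1.5], [0, 0, 2.2], [0, 0, 2], [0, 0, 0], [0, 0, 0]]' --delta_rot '[[0, 0, -2], [0, 0, 0], [0, 0, 6], [0, 0, 0], [0, 0, 0], [0, 0, 0], [0, 0, 0], [0, 0, 0], [0, 0, 0], [0, 0, 0]]'

```text
t: 69.6
tool_pos: [0.5094, -0.0928, 0.1256]
eef_rot: [[0.499, 0.866, 0.0], [0.866, -0.499, -0.0], [0.0, 0.0, -1.0]]
wrist_force: [-1.0, -0.5, -0.3]
finger_gap: 0.155
grip_force: 40.0
```

Run:
```python
from h import *
s=st();R=np.array(s['eef_rot']);print('yaw',np.degrees(np.arctan2(R[1,1],R[0,1])))
```

```text
69.6 [ 0.5094 -0.0928  0.1256] [-0.9935 -0.5134 -0.3169] 0.1550082448960797 39.99998688697815 [-0.2252  0.2274  2.1391  0.      0.7749  0.2978]
[[ 0.4995  0.8663  0.0001]
 [ 0.8663 -0.4995 -0.    ]
 [ 0.      0.0001 -1.    ]]
yaw -29.964295639368178
```

Call:
jog_arm --offset '[[-0.5, -1.05, 0.13], [-0.5, -1.05, 0.13], [-0.5, -1.05, 0.13], [-0.5, -1.05, 0.13], [-0.34, -1.03, 0.11], [0, 0, 0], [0, 0, 0], [0, 0, 0], [0, 0, 0], [0, 0, 0]]' --delta_rot '[[0, 0, 1], [0, 0, 1], [0, 0, 1], [0, 0, 1], [0, 0, 0.4], [0, 0, 0], [0, 0, 0], [0, 0, 0], [0, 0, 0], [0, 0, 0]]'

```text
t: 70.6
tool_pos: [0.4864, -0.1449, 0.1315]
eef_rot: [[0.43, 0.903, -0.0], [0.903, -0.43, 0.0], [-0.0, -0.0, -1.0]]
wrist_force: [0.5, 0.5, -0.9]
finger_gap: 0.153
grip_force: 40.0
```

Run:
```python
from h import *
s=st(); im,d,p=shot('wrist','w17.png'); old=cv2.imread('pics/w3.png')
A=rectify(old,p,(0.5103,-0.0915),0.03,400,0.045);B=rectify(im,p,(0.5103,-0.0915),0.03,400,0.045)
g=[cv2.GaussianBlur(cv2.cvtColor(x,cv2.COLOR_BGR2GRAY),(0,0),1.5).astype(np.float32) for x in(A,B)]
m=np.zeros((400,400),bool);v,u=np.mgrid[:400,:400];m=np.hypot(u-197,v-202)<90
def sc(a,dx,dy):
    M=cv2.getRotationMatrix2D((197,202),a,1);M[:,2]+=(dx,dy);r=cv2.warpAffine(g[0],M,(400,400));return np.corrcoef(r[m],g[1][m])[0,1]
res=sorted(((sc(a,dx,dy),a,dx,dy) for a in np.arange(-12,12.1,1) for dx in range(-8,9,4) for dy in range(-8,9,4)),reverse=True)[:4]
print([tuple(np.round(r,3)) for r in res])
cv2.imwrite('pics/r17.png',np.hstack([A,B]))
```

```text
70.6 [ 0.4864 -0.1449  0.1315] [ 0.5064  0.4964 -0.9077] 0.15308551491212136 39.999842047691345 [-0.3355  0.2022  2.157   0.      0.7826  0.1093]
[[ 0.4302  0.9027 -0.0001]
 [ 0.9027 -0.4302  0.    ]
 [-0.     -0.0001 -1.    ]]
[(np.float64(0.861), np.float64(-3.0), np.float64(0.0), np.float64(0.0)), (np.float64(0.859), np.float64(-4.0), np.float64(0.0), np.float64(0.0)), (np.float64(0.852), np.float64(-2.0), np.float64(0.0), np.float64(0.0)), (np.float64(0.847), np.float64(-5.0), np.float64(0.0), np.float64(0.0))]
```

The lock is now about 3.5° further clockwise than at the start, against its stop, so it is fully locked. Next the key goes back to its stand.

Call:
jog_arm --offset '[[-1, -1.77, 0], [-1, -1.77, 0], [-1, -1.77, 0], [-1, -1.77, 0], [-1, -1.77, 0], [-1, -1.77, 0], [-1.04, -1.77, 0], [0, 0, 0], [0, 0, 0], [0, 0, 0]]' --delta_rot '[[0, 0, 6.66], [0, 0, 6.66], [0, 0, 6.66], [0, 0, 6.66], [0, 0, 6.66], [0, 0, 6.66], [0, 0, 6.64], [0, 0, 0], [0, 0, 0], [0, 0, 0]]'

```text
t: 71.65
tool_pos: [0.4161, -0.2686, 0.1315]
eef_rot: [[-0.359, 0.933, -0.0], [0.933, 0.359, 0.0], [0.0, 0.0, -1.0]]
wrist_force: [-0.2, -0.7, -0.6]
finger_gap: 0.145
grip_force: 40.0
```

Call:
jog_arm --offset '[[0, 0, -2], [0, 0, -2], [0, 0, -2], [0, 0, -1.2], [0, 0, -0.8], [0, 0, -0.5], [0, 0, -0.35], [0, 0, 0], [0, 0, 0], [0, 0, 0]]' --delta_rot '[[0, 0, 0], [0, 0, 0], [0, 0, 0], [0, 0, 0], [0, 0, 0], [0, 0, 0], [0, 0, 0], [0, 0, 0], [0, 0, 0], [0, 0, 0]]'

```text
t: 72.65
tool_pos: [0.4161, -0.2693, 0.0435]
eef_rot: [[-0.36, 0.933, 0.001], [0.933, 0.36, -0.0], [-0.001, 0.0, -1.0]]
wrist_force: [-0.4, 0.9, -2.0]
finger_gap: 0.153
grip_force: 40.0
```

Call:
jog_arm --offset '[[0, 0, 0], [0, 0, 0], [0, 0, 0], [0, 0, 0], [0, 0, 0], [0, 0, 1], [0, 0, 3], [0, 0, 4], [0, 0, 4], [0, 0, 3]]' --delta_rot '[[0, 0, 0], [0, 0, 0], [0, 0, 0], [0, 0, 0], [0, 0, 0], [0, 0, 0], [0, 0, 0], [0, 0, 0], [0, 0, 0], [0, 0, 0]]' --jaw 5

```text
t: 73.65
tool_pos: [0.4162, -0.2693, 0.1961]
eef_rot: [[-0.36, 0.933, 0.002], [0.933, 0.36, -0.001], [-0.002, 0.001, -1.0]]
wrist_force: [-0.2, -1.1, -0.1]
finger_gap: 0.55
grip_force: 0.0
```

Run:
```python
from h import *
st();shot('scene','s18.png')
for t in('key','lid_pull','weight_1'): print(t,[(np.array(r['xyz']),round(r['score'],2)) for r in bot.spot_point('scene',t)[:6]])
shot('wrist');print([(np.array(r['xyz']),round(r['score'],2)) for r in bot.spot_point('wrist','key')[:1]])
```

```text
73.65 [ 0.4162 -0.2693  0.1961] [-0.1794 -1.0557 -0.139 ] 0.5495002451986496 0.0 [-0.6212  0.077   2.1525 -0.      0.91   -0.9896]
[[-0.3601  0.9329  0.0017]
 [ 0.9329  0.3601 -0.0013]
 [-0.0018  0.0011 -1.    ]]
key [(array([ 0.4164, -0.2735,  0.0201]), 0.79)]
lid_pull []
weight_1 [(array([0.4897, 0.2266, 0.0002]), 0.58), (array([ 0.5132,  0.3751, -0.0026]), 0.47), (array([ 0.5065,  0.1504, -0.0008]), 0.45)]
[(array([ 0.4159, -0.2675,  0.0168]), 0.78)]
```

Key is standing in its stand, the lid is closed and locked, and only the coloured look-alikes remain on the worktop.

```bash
python3 -c "
from workcell import bot
print(bot.sign_off())"
```

```text
the job is handed in; nothing more can be done
None
```

I handed the job in at about 74 s: all three steel weights stand flat in the case beside the first, the lid is closed, the lock is turned back to its stop, and the key is in its stand.

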